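Load the autosampler tray in reverse order

TASK

Move the four sample vials from the white bench rack into the aluminium autosampler tray in reverse order, so that the last one prepared is run first: the vial next to the bench rack's black tab goes into the pocket farthest from the tray's black tab, the next one into the pocket beside that, and so on, until the vial farthest from the rack's tab stands in the pocket next to the tray's tab. Keep the vials upright and set each one down on the floor of its pocket without dropping it, and leave all four standing free.

Things in the scene. Friction and masses are not known exactly. Their poses are not given: they have to be found in the camera images.
- bench_rack: Bench rack the vials start in: fixed white strip 64 x 236 x 12 mm, four places in a row 58 mm apart, black finger tab at one end. Origin: centre of its underside; +y along the row to the tab, z up. Places on its top face (12 mm up) at x = 0, y = +87 (place 1, next to the tab), +29, -29, -87 mm (place 4). Lies at any yaw, on either side of the table.
- tray: Tray to be filled: fixed aluminium block 66 x 240 x 22 mm, four round pockets in a row 58 mm apart, each 48 mm across, 14 mm deep (floor 8 mm above the table), black finger tab at one end. Origin: centre of its underside; +y along the row to the tab, z up. Pockets at x = 0, y = +87 (pocket 1, next to the tab), +29, -29, -87 mm (pocket 4). At any yaw, on the side opposite the bench rack.
- tall_wide_mid (a point): Centre (half-way up, 44 mm above the underside) of the tall wide vial: amber glass, white screw cap, 30 mm diameter, 88 mm high (top 14 mm is the cap, 26 mm across), about 55 g, standing loose in one of the bench rack's places; which one changes. z is its own axis. Grip it crosswise to the row, about 46 mm above its underside, to keep the fingertips clear of ring and pocket rim.
- ring_tall_wide: Fixed grey ring on the bench rack in which the tall wide vial stands at the start; it stays behind and so marks the place that vial came from. Inside diameter 44 mm, outside 52 mm, 12 mm high; all four rings look alike. Origin at the centre of its underside.
- short_wide_mid (a point): Centre (half-way up, 34 mm above the underside) of the short wide vial: amber glass, white screw cap, 30 mm diameter, 68 mm high (top 14 mm is the cap, 26 mm across), about 55 g, standing loose in one of the bench rack's places; which one changes. z is its own axis. Grip it crosswise to the row, about 46 mm above its underside, to keep the fingertips clear of ring and pocket rim.
- ring_short_wide: Fixed grey ring on the bench rack in which the short wide vial stands at the start; it stays behind and so marks the place that vial came from. Inside diameter 44 mm, outside 52 mm, 12 mm high; all four rings look alike. Origin at the centre of its underside.
- tall_slim_mid (a point): Centre (half-way up, 44 mm above the underside) of the tall slim vial: amber glass, white screw cap, 20 mm diameter, 88 mm high (top 14 mm is the cap, 16 mm across), about 30 g, standing loose in one of the bench rack's places; which one changes. z is its own axis. Grip it crosswise to the row, about 46 mm above its underside, to keep the fingertips clear of ring and pocket rim.
- ring_tall_slim: Fixed grey ring on the bench rack in which the tall slim vial stands at the start; it stays behind and so marks the place that vial came from. Inside diameter 44 mm, outside 52 mm, 12 mm high; all four rings look alike. Origin at the centre of its underside.
- short_slim_mid (a point): Centre (half-way up, 34 mm above the underside) of the short slim vial: amber glass, white screw cap, 20 mm diameter, 68 mm high (top 14 mm is the cap, 16 mm across), about 30 g, standing loose in one of the bench rack's places; which one changes. z is its own axis. Grip it crosswise to the row, about 46 mm above its underside, to keep the fingertips clear of ring and pocket rim.
- ring_short_slim: Fixed grey ring on the bench rack in which the short slim vial stands at the start; it stays behind and so marks the place that vial came from. Inside diameter 44 mm, outside 52 mm, 12 mm high; all four rings look alike. Origin at the centre of its underside.

How it is judged:
At the end, for the whole second after the job is handed in: Every vial stands upright (within 0.12 rad) on the floor of its pocket (height within 4 mm, centre within 16 mm of the pocket's centre in both directions), in the tray pocket whose number from the tab is 5 minus the number of the bench rack place that it came from; all are at rest and let go (((y of ring_tall_wide in the frame of bench_rack between 0.072 and 0.102 m and y of tall_wide_mid in the frame of tray between -0.103 and -0.071 m) or (y of ring_tall_wide in the frame of bench_rack between 0.014 and 0.044 m and y of tall_wide_mid in the frame of tray between -0.045 and -0.013 m) or (y of ring_tall_wide in the frame of bench_rack between -0.044 and -0.014 m and y of tall_wide_mid in the frame of tray between 0.013 and 0.045 m) or (y of ring_tall_wide in the frame of bench_rack between -0.102 and -0.072 m and y of tall_wide_mid in the frame of tray between 0.071 and 0.103 m)) and x of tall_wide_mid in the frame of tray between -0.016 and 0.016 m and z of tall_wide_mid in the frame of tray between 0.048 and 0.056 m and angle between each of tall_wide_mid, short_wide_mid, tall_slim_mid, short_slim_mid's own z axis and vertical below 0.12 rad and linear speed of each of tall_wide, short_wide, tall_slim, short_slim below 0.02 m/s and contact force between the fingers and tall_wide below 0.1 N and ((y of ring_short_wide in the frame of bench_rack between 0.072 and 0.102 m and y of short_wide_mid in the frame of tray between -0.103 and -0.071 m) or (y of ring_short_wide in the frame of bench_rack between 0.014 and 0.044 m and y of short_wide_mid in the frame of tray between -0.045 and -0.013 m) or (y of ring_short_wide in the frame of bench_rack between -0.044 and -0.014 m and y of short_wide_mid in the frame of tray between 0.013 and 0.045 m) or (y of ring_short_wide in the frame of bench_rack between -0.102 and -0.072 m and y of short_wide_mid in the frame of tray between 0.071 and 0.103 m)) and x of short_wide_mid in the frame of tray between -0.016 and 0.016 m and z of short_wide_mid in the frame of tray between 0.038 and 0.046 m and contact force between the fingers and short_wide below 0.1 N and ((y of ring_tall_slim in the frame of bench_rack between 0.072 and 0.102 m and y of tall_slim_mid in the frame of tray between -0.103 and -0.071 m) or (y of ring_tall_slim in the frame of bench_rack between 0.014 and 0.044 m and y of tall_slim_mid in the frame of tray between -0.045 and -0.013 m) or (y of ring_tall_slim in the frame of bench_rack between -0.044 and -0.014 m and y of tall_slim_mid in the frame of tray between 0.013 and 0.045 m) or (y of ring_tall_slim in the frame of bench_rack between -0.102 and -0.072 m and y of tall_slim_mid in the frame of tray between 0.071 and 0.103 m)) and x of tall_slim_mid in the frame of tray between -0.016 and 0.016 m and z of tall_slim_mid in the frame of tray between 0.048 and 0.056 m and contact force between the fingers and tall_slim below 0.1 N and ((y of ring_short_slim in the frame of bench_rack between 0.072 and 0.102 m and y of short_slim_mid in the frame of tray between -0.103 and -0.071 m) or (y of ring_short_slim in the frame of bench_rack between 0.014 and 0.044 m and y of short_slim_mid in the frame of tray between -0.045 and -0.013 m) or (y of ring_short_slim in the frame of bench_rack between -0.044 and -0.014 m and y of short_slim_mid in the frame of tray between 0.013 and 0.045 m) or (y of ring_short_slim in the frame of bench_rack between -0.102 and -0.072 m and y of short_slim_mid in the frame of tray between 0.071 and 0.103 m)) and x of short_slim_mid in the frame of tray between -0.016 and 0.016 m and z of short_slim_mid in the frame of tray between 0.038 and 0.046 m and contact force between the fingers and short_slim below 0.1 N); the robot touches nothing.
It fails at once if a vial is tipped by more than about 35 degrees (angle between any of tall_wide_mid, short_wide_mid, tall_slim_mid, short_slim_mid's own z axis and vertical above 0.6 rad).
It fails at once if a vial is dropped (falls free at more than 0.65 m/s, about 20 mm of fall) ((contact force between the fingers and tall_wide below 0.01 N and linear speed of tall_wide above 0.65 m/s) or (contact force between the fingers and short_wide below 0.01 N and linear speed of short_wide above 0.65 m/s) or (contact force between the fingers and tall_slim below 0.01 N and linear speed of tall_slim above 0.65 m/s) or (contact force between the fingers and short_slim below 0.01 N and linear speed of short_slim above 0.65 m/s)).
It also fails if it takes over 99 s, if anything falls off the work surface, if the arm or the gripper's body presses on something with over 40 N, if the wrist force passes 120 N, or if a joint passes its speed limit or range.

ROBOT

A 6-joint arm with a two-finger parallel gripper is mounted at the origin on the work surface. World frame = base frame: x ahead of the robot, y to its left, z up, the work surface at z = 0. Lengths are in m, angles in rad, forces in N, time in s.
With the tool pointing down it reaches from about 0.375 to 0.825 m from the base axis. Payload 5.5 kg.
Tool frame: the origin (TCP) lies on the centre line of the jaws, within the pads' length; the fingertips stand 11 mm ahead of it and the grasp point (between the pads) lies 8 mm behind it; y points along the fingers, x is the direction in which the jaws open and shut, and the axes are right-handed (so a half turn about y gives the same grasp; the last joint's range is limited). The gripper opens to 85 mm and grips with 20 to 120 N. Pads are 22 mm wide; open, the fingers measure 114 mm over their backs; the gripper's body (76 mm by 85 mm) begins 54 mm behind the grasp point. The pads swing forward as they close: fully open they stand 13 mm farther back than shut.
Start: joints at [1.196, 0.314, -0.047, 1.21, 0, 1.571], TCP at [0.22, 0.558, 0.242] pointing down, gripper open.
Joint ranges: [-2.67, 2.67], [-0.69, 1.73], [-1.03, 1.25], [-2.08, 2.16], [-1.42, 1.45], [-3.14, 3.14]. Speed limits (rad/s): [2.39, 2.39, 3.01, 3.14, 3.14, 3.14].

INTERFACE

Orientations are given as a unit quaternion [x, y, z, w].
In Python, from station import r gives the robot as it stands.
- The arm moves only by the tool apply_moves, never from a script. Its argument "rows" is a list that holds one entry, the list of rows, each a list of 7 numbers: the shift along the tool's x, y, z each as a share of 40 mm, from -1 to 1, then the turn, a rotation vector about the tool's x, y, z each as a share of 0.1 rad, from -1 to 1, then the finger opening in mm, from 0 to 85.4. In form: [[[dx, dy, dz, wx, wy, wz, hand], ...]]. A call has 1 to 20 rows; each row shifts and turns the pose as measured when the row begins, along the tool's axes as they then stand; what a row does not reach is not made up. A row lasts 1/12 s, in which the tool goes at most 41.7 mm and 7.16 degrees, less where a joint would pass 70% of its speed; a pose out of reach is approached as far as the arm can. A call with a number of a shift or a turn outside -1 to 1 is refused whole. A call with a gripper value outside its range is refused whole. The fingers move at their own pace and stop on an object; the grip force is fixed at half the most. Time passes only in rows, so rows that do not move let the fingers close. It gives the time, the measured TCP pose, the force and the opening at its end, in the units of the state.
- r.observe(): the state, without advancing time (a new reading comes with each control period).
- r.grab_frame(name): name is "scene" or "top" or "wrist"; returns the picture (480x640x3 uint8, blue, green, red); there is no depth.
- r.camera_info(name): a dict with "vfov" (degrees; the focal length in pixels is half the picture's height over the tangent of half this angle, whatever the lens; pixels are square), "cx", "cy" (the principal point, pixels), "position" and "attitude" of the camera in the world. Camera axes: x right, y down, z forward; pixel columns grow to the right and rows downward; lengths in m; the calibration is good to about 2 mm. A picture is of the moment at which its call begins: read the wrist's pose just before it. camera_info takes no time and is no camera call; for the wrist camera it gives the pose at the moment of the call.
- r.finish_job(): hands the job in, once; it reports no verdict.
Trained networks look in the newest picture that a camera, given by its name, has taken for a name from the list of things; names that differ only in an ending like _2 or _b are one class to them, and where a whole thing is asked for, a point or a joint stands for the part that bears it (a point fixed in the world has none). Each returns a list of dicts, best first, with "conf" (0 to 1); they miss things now and then, are a little off and sometimes report something else, mostly with a low value. They report only what shows in the picture. A call takes as long as a camera call.
- r.find_in(target, camera): "centre" ([column, row] as shares, 0 to 1, of the picture: columns of its width, rows of its height, amid what is visible of it).
- r.cut_out(target, camera): "mask" (480x640 bool, what is visible of it) and "centre" ([column, row] as shares, 0 to 1, of the picture: columns of its width, rows of its height, amid what is visible of it).
- r.place_of(target, camera): "centre" ([column, row] as shares, 0 to 1, of the picture: columns of its width, rows of its height: a listed point, or the origin of a listed thing).
The state is a dict: "time": time; "q": joint angles; "joint_vel": joint speeds; "effort": joint torques, N m; "tool_pos": TCP position; "orientation": TCP orientation; "ft_force": force on the tool from outside, world axes, zero at the start; "ft_torque": the same for the moment, N m; "opening": opening from 0.0 (shut) to 1.0 (fully open).
Only numpy, scipy, OpenCV 4.12 (cv2) and the standard library are available. Lean on these libraries where they do the work, as an engineer would, in place of code of your own. Each camera call takes 0.05 s, during which the arm holds its last target.

## Working session

There is one attempt and no reset: what is moved stays moved. The work goes in short steps, Python scripts to look and compute and a tool call to move; the robot and the scene stay as the last step left them, time stands still between calls to the robot, and variables do not carry over. Pictures are saved under pics/ and viewed, and the job is handed in when it is done.

Besides the shell and the picture viewer there is one more tool, called after ">>>" in YAML: its name, and indented under it one key for each argument. apply_moves: Moves the arm, as the interface text tells. Shift numbers are shares of 40 mm and turn numbers shares of 0.1 rad, none past 1 either way. Its arguments: {"type":"object","properties":{"rows":{"type":"array","items":{"type":"array","items":{"type":"array","items":{"type":"number"}}}}},"required":["rows"]}

```bash
ls; mkdir -p pics; python3 - <<'E'
from station import r
import cv2
print(r.observe())
for n in ["scene","top","wrist"]:
    print(n,r.camera_info(n)); cv2.imwrite(f"pics/{n}0.png",r.grab_frame(n))
for c in ["scene","top"]:
  for t in ["bench_rack","tray","tall_wide_mid","short_wide_mid","tall_slim_mid","short_slim_mid","ring_tall_wide"]:
    print(c,t,[(round(d["conf"],2),[round(d["centre"][0]*640,1),round(d["centre"][1]*480,1)]) for d in r.place_of(t,c)[:4]])
E
```

```text
pics
{'time': 0.0, 'q': array([ 1.19599726e+00,  3.14238497e-01, -4.80603142e-02,  1.21018144e+00,
        1.28188358e-05,  1.57085015e+00]), 'joint_vel': array([ 0.00039645, -0.0004331 , -0.00062103, -0.00063795,  0.00037046,
        0.00036537]), 'effort': array([-2.38196390e-04, -5.39592505e+01,  3.39746082e+01,  1.91466924e-02,
        9.41655202e-06,  6.59565544e-06]), 'tool_pos': array([0.21944881, 0.55784512, 0.24143528]), 'orientation': array([ 0.58474027,  0.39758327, -0.39857244, -0.58407737]), 'ft_force': array([-0.14381298, -0.14373695,  0.12837084]), 'ft_torque': array([-0.03697185, -0.01439797, -0.0161491 ]), 'opening': 1.0005496512724754}
scene {'vfov': 49.555604983596304, 'cx': 322.4162603605741, 'cy': 242.1647528138125, 'position': array([ 0.98182823, -0.39816741,  0.5997758 ]), 'attitude': array([ 0.82084085,  0.39622689, -0.17916881, -0.37030134])}
top {'vfov': 48.10116380559039, 'cx': 310.86880910374447, 'cy': 232.5673404350101, 'position': array([ 0.45596612, -0.00240231,  0.89027036]), 'attitude': array([ 0.71590789, -0.69643635,  0.04555894, -0.01940843])}
wris
[... 220 characters left out ...]
ack [(0.64, [246.2, 347.7])]
scene tray [(0.79, [435.5, 223.6])]
scene tall_wide_mid [(0.95, [260.7, 318.1]), (0.61, [181.7, 356.7])]
scene short_wide_mid [(0.62, [305.4, 317.4]), (0.58, [181.0, 338.9]), (0.18, [268.8, 336.8])]
scene tall_slim_mid [(0.63, [226.0, 327.3])]
scene short_slim_mid [(0.57, [176.0, 337.2])]
scene ring_tall_wide [(0.79, [267.7, 338.6])]
top bench_rack [(0.57, [408.2, 225.5]), (0.31, [438.9, 226.3])]
top tray [(0.8, [159.9, 226.8])]
top tall_wide_mid [(0.83, [403.9, 209.1])]
top short_wide_mid [(0.7, [369.0, 196.5])]
top tall_slim_mid [(0.8, [436.5, 224.8])]
top short_slim_mid [(0.49, [471.5, 240.8])]
top ring_tall_wide [(0.7, [398.1, 213.5]), (0.47, [158.0, 229.7])]
```

View pics/top0.png

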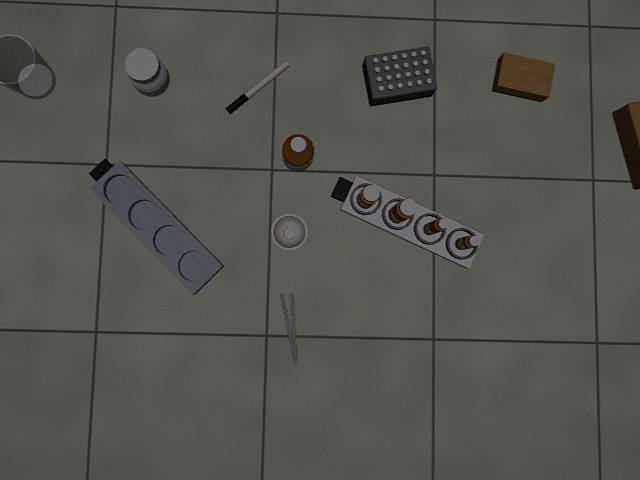

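View pics/scene0.png

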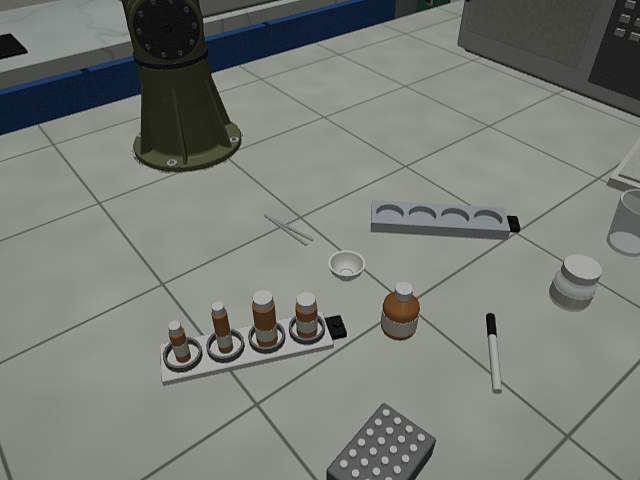

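Both pictures agree. The rack is on the right, with its tab at about (341,188). From the tab the order is short wide (368,198), tall wide (400,211), tall slim (433,226), short slim (465,242). The tray is on the left, tab at (101,170). Next I measure both poses.

```bash
cat > h.py <<'E'
import numpy as np,cv2
from scipy.spatial.transform import Rotation as R
from scipy.optimize import least_squares
from station import r
def cam(n):
    i=r.camera_info(n); f=240/np.tan(np.radians(i["vfov"])/2)
    return f,i["cx"],i["cy"],np.array(i["position"]),R.from_quat(i["attitude"]).as_matrix()
def proj(c,P):
    f,cx,cy,p,M=c; q=(np.atleast_2d(P)-p)@M
    return np.c_[f*q[:,0]/q[:,2]+cx,f*q[:,1]/q[:,2]+cy]
def back(c,uv,z):
    f,cx,cy,p,M=c; uv=np.atleast_2d(uv)
    d=np.c_[(uv[:,0]-cx)/f,(uv[:,1]-cy)/f,np.ones(len(uv))]@M.T
    return p+d*((z-p[2])/d[:,2])[:,None]
def box(pose,w,l,h):
    x,y,a=pose; c,s=np.cos(a),np.sin(a)
    return np.array([[x+c*u-s*v,y+s*u+c*v,zz] for zz in (0,h) for u in(-w/2,w/2) for v in(-l/2,l/2)])
E
python3 - <<'E'
from h import *
for n in ["top","scene"]:
    im=r.grab_frame(n); c=cam(n)
    for t in ["bench_rack","tray"]:
        for k,d in enumerate(r.cut_out(t,n)[:2]):
            m=d["mask"].astype(np.uint8); print(n,t,round(d["conf"],2),m.sum())
            rc=cv2.minAreaRect(cv2.findNonZero(m)); 
            z=.012 if t=="bench_rack" else .022
            b=back(c,cv2.boxPoints(rc),z); print(np.round(rc[0],1),np.round(b,3).tolist(), np.linalg.norm(b[0]-b[1]),np.linalg.norm(b[1]-b[2]))
            if k==0: np.save(f"m_{n}_{t}.npy",m); cv2.drawContours(im,cv2.findContours(m,0,2)[0],-1,(0,255,0) if t=="tray" else (0,0,255),1)
    if n=="top":
        cv2.imwrite("pics/topA.png",cv2.resize(im[150:310,70:270],None,fx=4,fy=3.75,interpolation=2)[:600]);cv2.imwrite("pics/topB.png",cv2.resize(im[160:290,310:500],None,fx=4,fy=4,interpolation=2))
E
```

```text
top bench_rack 0.74 3634
[405.5 218.7] [[0.586, -0.057, 0.012], [0.648, -0.084, 0.012], [0.544, -0.324, 0.012], [0.483, -0.295, 0.012]] 0.06776768080500743 0.260785313539484
top tray 0.8 6738
[152.  223.5] [[0.607, 0.342, 0.022], [0.661, 0.295, 0.022], [0.48, 0.103, 0.022], [0.429, 0.151, 0.022]] 0.07103491101774165 0.26352507763171684
scene bench_rack 0.66 3943
[251.6 345.8] [[0.484, -0.304, 0.012], [0.589, -0.052, 0.012], [0.655, -0.091, 0.012], [0.552, -0.323, 0.012]] 0.2730594863358204 0.07656952219257276
scene tray 0.9 4673
[444.5 220.2] [[0.5, 0.086, 0.022], [0.43, 0.154, 0.022], [0.618, 0.35, 0.022], [0.672, 0.268, 0.022]] 0.09773534392279533 0.2712188995666561
```

View pics/topA.png

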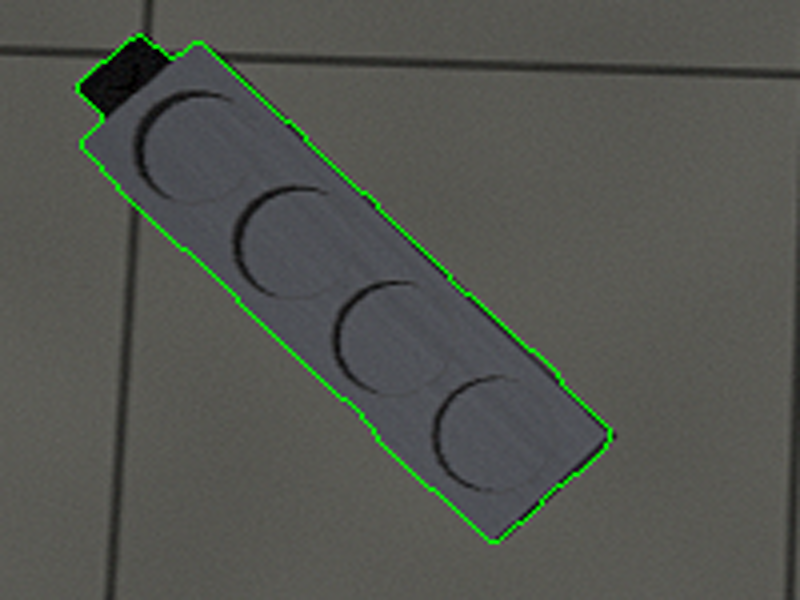

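View pics/topB.png

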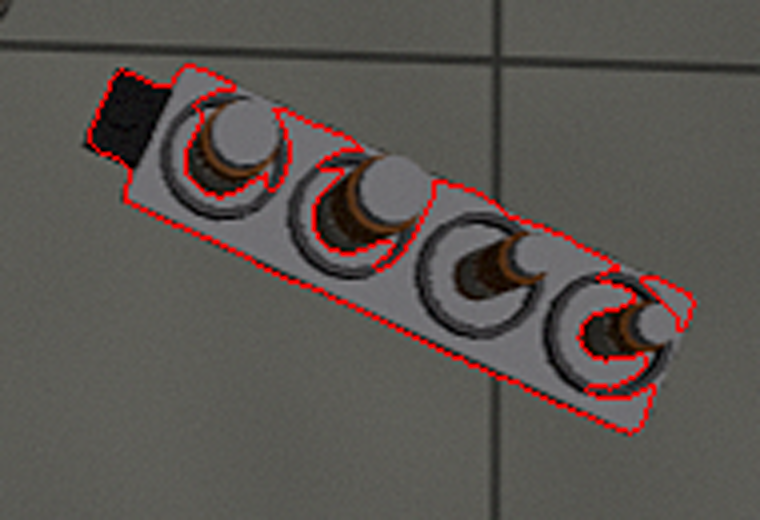

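```bash
cat > fit.py <<'E'
from h import *
c=cam("top")
def T(pose,xy,z):
    x,y,a=pose; k,s=np.cos(a),np.sin(a); xy=np.atleast_2d(xy)
    return np.c_[x+k*xy[:,0]-s*xy[:,1],y+s*xy[:,0]+k*xy[:,1],np.full(len(xy),z)]
yy=[.087,.029,-.029,-.087]
E
python3 - <<'E'
from fit import *
pt=np.array([[120,161.2],[90.5,188.7],[193.25,294.8],[223,266]])
pr=np.array([[357,176.5],[341.25,210],[468.25,268.25],[483.25,233.75]])
ring=np.array([[366.25,199.25],[398.25,213.5],[430,228.75],[461.75,243.75]])
def cor(w,l): return [[w/2,l/2],[-w/2,l/2],[-w/2,-l/2],[w/2,-l/2]]
rows=[[0,y] for y in yy]
ft=lambda p:(proj(c,T(p,cor(.066,.24),.022))-pt).ravel()
fr=lambda p:np.r_[(proj(c,T(p,cor(.064,.236),.012))-pr).ravel(),(proj(c,T(p,rows,.024))-ring).ravel()]
# tab direction: tray yaw guess, rack yaw guess
st=least_squares(ft,[.545,.222,-.75]); sr=least_squares(fr,[.565,-.19,-.4])
for n,s in (("tray",st),("rack",sr)): print(n,s.x.round(4),s.fun.round(1))
np.save("tray.npy",st.x);np.save("rack.npy",sr.x)
print(T(st.x,rows,.0).round(3));print(T(sr.x,rows,0).round(3))
im=r.grab_frame("top"); im2=r.grab_frame("scene"); c2=cam("scene")
th=np.linspace(0,2*np.pi,60)
for I,cc in ((im,c),(im2,c2)):
  for y in yy:
    for p,rad,z in ((st.x,.024,.022),(sr.x,.026,.024)):
      q=proj(cc,T(p,np.c_[rad*np.cos(th),y+rad*np.sin(th)],z)); cv2.polylines(I,[np.int32(q*16)],True,(0,255,0),1,shift=4)
  for p,w,l,z in ((st.x,.066,.24,.022),(sr.x,.064,.236,.012)):
      cv2.polylines(I,[np.int32(proj(cc,T(p,cor(w,l),z))*16)],True,(0,255,255),1,shift=4)
cv2.imwrite("pics/o1.png",cv2.resize(im[150:310,80:490],None,fx=1.9,fy=1.9,interpolation=2))
cv2.imwrite("pics/o2.png",cv2.resize(im2[180:400,150:540],None,fx=2,fy=2,interpolation=2))
E
```

```text
tray [ 0.5376  0.2148 -0.7643] [ 0.2 -0.6 -0.8  0.   0.1  0.5  0.4  0.1]
rack [ 0.5598 -0.2017 -0.4033] [-1.5 -1.4 -1.5 -0.3  1.5  1.2  1.4  0.6 -0.6 -0.2 -0.3  0.4  0.2 -0.1
  0.8 -0.3]
[[0.598 0.278 0.   ]
 [0.558 0.236 0.   ]
 [0.518 0.194 0.   ]
 [0.477 0.152 0.   ]]
[[ 0.594 -0.122  0.   ]
 [ 0.571 -0.175  0.   ]
 [ 0.548 -0.228  0.   ]
 [ 0.526 -0.282  0.   ]]
```

View pics/o1.png

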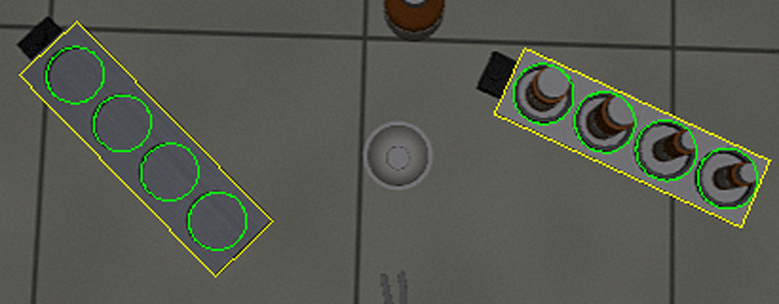

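View pics/o2.png

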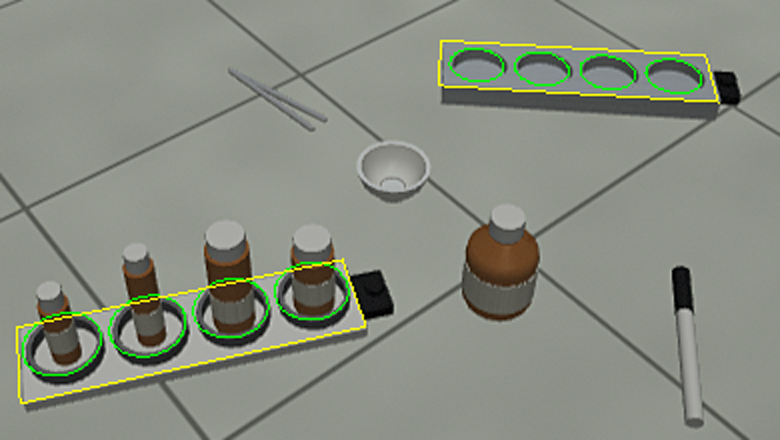

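The tray overlay fits the top view to within 1 px. The scene view differs from the fit by about 2–3 mm, which is within calibration error. Next I locate the vials by their caps and work out the tool axes.

```bash
cat > plan.py <<'E'
from fit import *
import sys
def plan(xyz,yaw=None):
    """report tool-frame shift (units of 40mm) and turn needed (units 0.1rad); yaw= jaw line angle mod pi"""
    s=r.observe(); M=R.from_quat(s["orientation"]).as_matrix(); p=s["tool_pos"]
    a0=np.arctan2(M[1,0],M[0,0])
    print("t",round(s["time"],2),"pos",p.round(4),"jaw yaw",round(a0,3),"tilt",np.round(np.degrees(np.arccos(-M[2,2])),2),"F",s["ft_force"].round(1),"open",round(s["opening"],3),"q",s["q"].round(2))
    if yaw is not None:
        cands=[yaw+k*np.pi for k in(-2,-1,0,1,2)]
        for a in sorted(cands,key=lambda a:abs(a-a0))[:2]:
            X=np.array([np.cos(a),np.sin(a),0]);Z=np.array([0,0,-1.]);Y=np.cross(Z,X)
            Mt=np.c_[X,Y,Z]; w=R.from_matrix(M.T@Mt).as_rotvec()
            d=np.array(xyz)-p
            print(" turn x0.1",(w/.1).round(2)," shift/40 after turn",(Mt.T@d/.04).round(3)," now",(M.T@d/.04).round(3))
    else: print(" shift/40",(M.T@(np.array(xyz)-p)/.04).round(3))
E
python3 - <<'E'
from plan import *
rack=np.load("rack.npy")
cap={"sw":((371.5,192.75),.080),"tw":((408,207.5),.1),"ts":((444.5,224.25),.1),"ss":((474.25,241.25),.08)}
for (k,(uv,z)),y in zip(cap.items(),yy):
    p=back(c,uv,z)[0]; ref=T(rack,[0,y],z)[0]
    d=p-ref; a=rack[2]; print(k,p.round(4),"off in rack",np.round([d[0]*np.cos(a)+d[1]*np.sin(a),-d[0]*np.sin(a)+d[1]*np.cos(a)],4), "scene px",proj(cam("scene"),p).round(1))
plan([.594,-.122,.2],rack[2])
E
```

```text
sw [ 0.595  -0.1227  0.08  ] off in rack [ 0.0014 -0.0006] scene px [[304.2 298.7]]
tw [ 0.5711 -0.1749  0.1   ] off in rack [-0.0001  0.0001] scene px [[260.7 296.1]]
ts [ 0.5476 -0.23    0.1   ] off in rack [-0.0001 -0.0019] scene px [[214.4 305.3]]
ss [ 0.5251 -0.2818  0.08  ] off in rack [-0.0005 -0.0003] scene px [[172.2 324.4]]
t 1.25 pos [0.2197 0.5584 0.2423] jaw yaw 1.196 tilt 90.0 F [ 0.1 -0.4 -0.5] open 0.999 q [ 1.2   0.31 -0.05  1.21 -0.    1.57]
 turn x0.1 [-12.23 -11.88 -11.88]  shift/40 after turn [-15.283 -11.971   1.057]  now [-12.401   1.057 -14.936]
 turn x0.1 [-11.96  12.3   12.3 ]  shift/40 after turn [15.283 11.971  1.057]  now [-12.401   1.057 -14.936]
```

```bash
sed -i 's/Z=np.array(\[0,0,-1.\]);Y=np.cross(Z,X)/Y=np.array([0,0,-1.]);Z=np.cross(X,Y)/; s/-M\[2,2\]/-M[2,1]/' plan.py
python3 - <<'E'
from plan import *
plan([.594,-.122,.2],np.load("rack.npy")[2])
E
```

```text
t 1.25 pos [0.2197 0.5584 0.2423] jaw yaw 1.196 tilt 0.0 F [ 0.1 -0.4 -0.5] open 0.999 q [ 1.2   0.31 -0.05  1.21 -0.    1.57]
 turn x0.1 [  0.   -15.42  -0.  ]  shift/40 after turn [-15.283   1.057  11.971]  now [-12.401   1.057 -14.936]
 turn x0.1 [ 0.   15.99  0.  ]  shift/40 after turn [ 15.283   1.057 -11.971]  now [-12.401   1.057 -14.936]
```

```bash
cat >> plan.py <<'E'
def rows(xyz,yaw,n,k=0):
    """straight line in world while turning evenly; k picks nth-nearest half turn"""
    s=r.observe(); M=R.from_quat(s["orientation"]).as_matrix(); p=s["tool_pos"]
    a0=np.arctan2(M[1,0],M[0,0]); a=sorted([yaw+i*np.pi for i in(-2,-1,0,1,2)],key=lambda a:abs(a-a0))[k]
    da=(a-a0)/n; d=(np.array(xyz)-p)/n/.04
    for i in range(n):
        b=a0+da*i; X=np.array([np.cos(b),np.sin(b),0]);Y=np.array([0,0,-1.]);Z=np.cross(X,Y)
        print("[%.2f,%.2f,%.2f,0,%.2f,0,H]"%(X@d,Y@d,Z@d,-da/.1),end=",")
    print()
E
python3 - <<'E'
from plan import *
rows([.594,-.122,.2],np.load("rack.npy")[2],20,1)
E
```

```text
[-0.62,0.05,-0.75,0,0.80,0,H],[-0.56,0.05,-0.79,0,0.80,0,H],[-0.49,0.05,-0.84,0,0.80,0,H],[-0.42,0.05,-0.87,0,0.80,0,H],[-0.35,0.05,-0.90,0,0.80,0,H],[-0.28,0.05,-0.93,0,0.80,0,H],[-0.21,0.05,-0.95,0,0.80,0,H],[-0.13,0.05,-0.96,0,0.80,0,H],[-0.05,0.05,-0.97,0,0.80,0,H],[0.03,0.05,-0.97,0,0.80,0,H],[0.10,0.05,-0.97,0,0.80,0,H],[0.18,0.05,-0.95,0,0.80,0,H],[0.26,0.05,-0.94,0,0.80,0,H],[0.33,0.05,-0.91,0,0.80,0,H],[0.40,0.05,-0.88,0,0.80,0,H],[0.47,0.05,-0.85,0,0.80,0,H],[0.54,0.05,-0.81,0,0.80,0,H],[0.60,0.05,-0.76,0,0.80,0,H],[0.66,0.05,-0.71,0,0.80,0,H],[0.71,0.05,-0.66,0,0.80,0,H],
```

>>> apply_moves:
  rows:
    - [[-0.62,0.05,-0.75,0,0.8,0,85],[-0.56,0.05,-0.79,0,0.8,0,85],[-0.49,0.05,-0.84,0,0.8,0,85],[-0.42,0.05,-0.87,0,0.8,0,85],[-0.35,0.05,-0.9,0,0.8,0,85],[-0.28,0.05,-0.93,0,0.8,0,85],[-0.21,0.05,-0.95,0,0.8,0,85],[-0.13,0.05,-0.96,0,0.8,0,85],[-0.05,0.05,-0.97,0,0.8,0,85],[0.03,0.05,-0.97,0,0.8,0,85],[0.1,0.05,-0.97,0,0.8,0,85],[0.18,0.05,-0.95,0,0.8,0,85],[0.26,0.05,-0.94,0,0.8,0,85],[0.33,0.05,-0.91,0,0.8,0,85],[0.4,0.05,-0.88,0,0.8,0,85],[0.47,0.05,-0.85,0,0.8,0,85],[0.54,0.05,-0.81,0,0.8,0,85],[0.6,0.05,-0.76,0,0.8,0,85]]

```text
time: 2.75
tool_pos: [0.5518, -0.0825, 0.2051]
orientation: [-0.696, 0.103, -0.109, 0.702]
ft_force: [0.1, 0.1, -0.2]
opening: 0.996
```

```bash
python3 - <<'E'
from plan import *
rack=np.load("rack.npy")
plan([.594,-.122,.2],rack[2])
im=r.grab_frame("wrist"); cw=cam("wrist"); 
for t in ["short_wide_mid","tall_wide_mid","tall_slim_mid","short_slim_mid"]:
    print(t,[(round(d["conf"],2),[round(d["centre"][0]*640),round(d["centre"][1]*480)]) for d in r.place_of(t,"wrist")[:2]])
th=np.linspace(0,2*np.pi,60)
for y,h in zip(yy,(.08,.1,.1,.08)):
    for rad,z in ((.026,.024),(.022,.024)):
        q=proj(cw,T(rack,np.c_[rad*np.cos(th),y+rad*np.sin(th)],z)); cv2.polylines(im,[np.int32(q*16)],True,(0,255,0),1,shift=4)
cv2.imwrite("pics/w1.png",im)
E
```

```text
t 2.75 pos [ 0.5518 -0.0825  0.2051] jaw yaw -0.3 tilt 0.74 F [ 0.1  0.1 -0.2] open 0.996 q [-0.15  0.25 -0.22  1.09  0.01  1.72]
 turn x0.1 [-0.11  1.03  0.07]  shift/40 after turn [ 1.358  0.127 -0.494]  now [ 1.299  0.13  -0.632]
 turn x0.1 [  0.1  -30.39   0.17]  shift/40 after turn [-1.358  0.127  0.494]  now [ 1.299  0.13  -0.632]
short_wide_mid [(0.96, [384, 244])]
tall_wide_mid [(0.76, [376, 313])]
tall_slim_mid [(0.61, [367, 366])]
short_slim_mid [(0.84, [354, 404]), (0.44, [356, 388])]
```

View pics/w1.png

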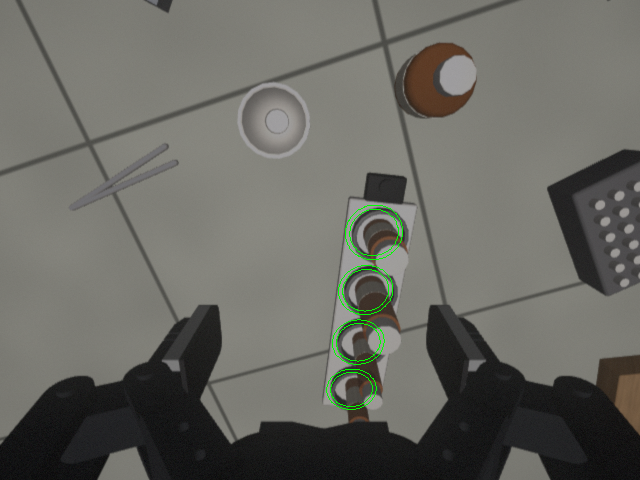

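The wrist view confirms the order. The rings sit about 2–3 px to the rack's +x side of my fit, roughly 2 mm. The scene view shows the same shift, so I apply +1.5 mm.

```bash
python3 - <<'E'
from plan import *
rack=np.load("rack.npy"); rack[:2]=T(rack,[.0015,0],0)[0,:2]; np.save("rack.npy",rack)
for i in range(4): print(T(rack,[0,yy[i]],0).round(4))
plan(T(rack,[0,.087],.12)[0],rack[2])
E
```

```text
[[ 0.5953 -0.1222  0.    ]]
[[ 0.5725 -0.1756  0.    ]]
[[ 0.5498 -0.2289  0.    ]]
[[ 0.527  -0.2823  0.    ]]
t 3.0 pos [ 0.5507 -0.0803  0.2047] jaw yaw -0.296 tilt 0.69 F [ 0.1  0.1 -0.5] open 0.992 q [-0.15  0.24 -0.23  1.09  0.01  1.72]
 turn x0.1 [-0.11  1.07  0.05]  shift/40 after turn [ 1.437  2.117 -0.527]  now [ 1.36   2.118 -0.7  ]
 turn x0.1 [  0.08 -30.34   0.17]  shift/40 after turn [-1.437  2.117  0.527]  now [ 1.36   2.118 -0.7  ]
```

>>> apply_moves:
  rows:
    - [[0,0,0,-0.06,0.55,0.03,85],[0,0,0,-0.05,0.52,0.02,85],[0.48,0.3,-0.18,0,0,0,85],[0.48,0.3,-0.18,0,0,0,85],[0.48,0.3,-0.18,0,0,0,85],[0,0,0,0,0,0,85],[0,0,0,0,0,0,85]]

```text
time: 3.58
tool_pos: [0.594, -0.1119, 0.1703]
orientation: [-0.693, 0.136, -0.137, 0.694]
ft_force: [-1.2, -0.9, 1.1]
opening: 0.999
```

```bash
python3 - <<'E'
from plan import *
rack=np.load("rack.npy")
plan(T(rack,[0,.087],.05)[0],rack[2])
E
```

```text
t 3.58 pos [ 0.594  -0.1119  0.1703] jaw yaw -0.389 tilt 0.11 F [-1.2 -0.9  1.1] open 0.999 q [-0.19  0.36 -0.15  1.06  0.    1.77]
 turn x0.1 [-0.02  0.15  0.  ]  shift/40 after turn [ 0.13   3.009 -0.225]  now [ 0.126  3.008 -0.232]
 turn x0.1 [ 0.000e+00 -3.127e+01  3.000e-02]  shift/40 after turn [-0.13   3.009  0.225]  now [ 0.126  3.008 -0.232]
```

>>> apply_moves:
  rows:
    - [[0.13,0.4,-0.23,0,0.15,0,85],[0,0.5,0,0,0,0,85],[0,0.5,0,0,0,0,85],[0,0.5,0,0,0,0,85],[0,0.5,0,0,0,0,85],[0,0.3,0,0,0,0,85],[0,0,0,0,0,0,85]]

```text
time: 4.17
tool_pos: [0.5943, -0.1113, 0.065]
orientation: [-0.692, 0.134, -0.139, 0.695]
ft_force: [-1.7, 0.7, -0.6]
opening: 0.998
```

```bash
python3 - <<'E'
from plan import *
rack=np.load("rack.npy")
plan(T(rack,[0,.087],.05)[0],rack[2])
cv2.imwrite("pics/w2.png",r.grab_frame("wrist"))
E
```

```text
t 4.17 pos [ 0.5943 -0.1113  0.065 ] jaw yaw -0.389 tilt 0.4 F [-1.7  0.7 -0.6] open 0.998 q [-0.19  0.44 -0.29  0.84  0.    1.77]
 turn x0.1 [-0.05  0.15  0.05]  shift/40 after turn [ 0.131  0.375 -0.241]  now [ 0.125  0.374 -0.244]
 turn x0.1 [  0.08 -31.27   0.08]  shift/40 after turn [-0.131  0.375  0.241]  now [ 0.125  0.374 -0.244]
```

View pics/w2.png

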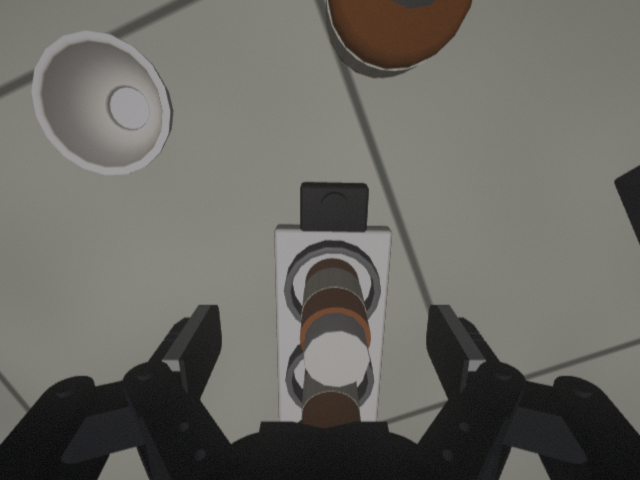

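>>> apply_moves:
  rows:
    - [[0.12,0,-0.24,0,0.15,0,85],[0.12,0,-0.24,0,0.1,0,85],[0,0,0,0,0,0,85]]

```text
time: 4.47
tool_pos: [0.5974, -0.1324, 0.0698]
orientation: [-0.691, 0.141, -0.148, 0.694]
ft_force: [0.2, -0.4, -0.0]
opening: 0.995
```

```bash
python3 - <<'E'
from plan import *
rack=np.load("rack.npy")
plan(T(rack,[0,.087],.05)[0],rack[2])
E
```

```text
t 4.47 pos [ 0.5974 -0.1324  0.0698] jaw yaw -0.412 tilt 0.62 F [ 0.2 -0.4 -0. ] open 0.995 q [-0.22  0.45 -0.27  0.85  0.    1.76]
 turn x0.1 [-0.06 -0.08  0.09]  shift/40 after turn [-0.149  0.494  0.214]  now [-0.155  0.494  0.21 ]
 turn x0.1 [-0.14 31.33 -0.09]  shift/40 after turn [ 0.149  0.494 -0.214]  now [-0.155  0.494  0.21 ]
```

>>> apply_moves:
  rows:
    - [[0,0,0,0,0,0,85],[0,0,0,0,0,0,85]]

```text
time: 4.63
tool_pos: [0.5989, -0.134, 0.072]
orientation: [-0.691, 0.14, -0.15, 0.693]
ft_force: [0.2, 0.2, 1.3]
opening: 0.99
```

>>> apply_moves:
  rows:
    - [[-0.15,0,0.21,0,0,0,85]]

```text
time: 4.72
tool_pos: [0.5976, -0.1254, 0.0728]
orientation: [-0.691, 0.14, -0.152, 0.693]
ft_force: [0.3, 0.2, 1.0]
opening: 0.995
```

>>> apply_moves:
  rows:
    - [[0,0,0,0,0,0,85]]

```text
time: 4.8
tool_pos: [0.5973, -0.1239, 0.073]
orientation: [-0.69, 0.14, -0.151, 0.693]
ft_force: [-0.1, 0.5, -0.0]
opening: 0.996
```

>>> apply_moves:
  rows:
    - [[0,0,0,0,0,0,85]]

```text
time: 4.88
tool_pos: [0.5974, -0.1235, 0.0733]
orientation: [-0.69, 0.14, -0.151, 0.693]
ft_force: [0.7, 0.6, 0.1]
opening: 0.999
```

>>> apply_moves:
  rows:
    - [[-0.05,0.3,0.02,-0.08,-0.1,0.1,85],[0,0.27,0,0,0,0,85],[0,0,0,0,0,0,85],[0,0,0,0,0,0,85]]

```text
time: 5.22
tool_pos: [0.5957, -0.1207, 0.0478]
orientation: [0.694, -0.14, 0.142, -0.692]
ft_force: [0.4, -0.3, -0.2]
opening: 0.989
```

```bash
python3 - <<'E'
from plan import *
rack=np.load("rack.npy")
plan(T(rack,[0,.087],.05)[0],rack[2])
E
```

```text
t 5.22 pos [ 0.5957 -0.1207  0.0478] jaw yaw -0.402 tilt 0.2 F [ 0.4 -0.3 -0.2] open 0.989 q [-0.2   0.47 -0.29  0.81 -0.    1.77]
 turn x0.1 [0.02 0.01 0.03]  shift/40 after turn [ 0.006 -0.056 -0.038]  now [ 0.006 -0.056 -0.038]
 turn x0.1 [ 5.00e-02 -3.14e+01 -2.00e-02]  shift/40 after turn [-0.006 -0.056  0.038]  now [ 0.006 -0.056 -0.038]
```

>>> apply_moves:
  rows:
    - [[0,-0.05,-0.04,0,0,0,45],[0,0,0,0,0,0,30],[0,0,0,0,0,0,20],[0,0,0,0,0,0,10],[0,0,0,0,0,0,10],[0,0,0,0,0,0,10]]

```text
time: 5.72
tool_pos: [0.5947, -0.1226, 0.0495]
orientation: [0.694, -0.141, 0.142, -0.692]
ft_force: [0.7, -0.5, 0.1]
opening: 0.329
```

>>> apply_moves:
  rows:
    - [[0,0,0,0,0,0,10],[0,0,0,0,0,0,10]]

```text
time: 5.88
tool_pos: [0.5948, -0.1227, 0.0497]
orientation: [0.694, -0.141, 0.142, -0.692]
ft_force: [-0.5, 0.3, -1.1]
opening: 0.327
```

>>> apply_moves:
  rows:
    - [[0,-0.2,0,0,0,0,10],[0,-0.4,0,0,0,0,10],[0,-0.7,0,0,0,0,10],[0,-0.8,0,0,0,0,10],[0,-0.8,0,0,0,0,10],[0,-0.5,0,0,0,0,10],[0,0,0,0,0,0,10]]

```text
time: 6.47
tool_pos: [0.5916, -0.1217, 0.1918]
orientation: [0.694, -0.143, 0.14, -0.692]
ft_force: [0.6, -0.0, -0.3]
opening: 0.328
```

```bash
python3 - <<'E'
from plan import *
tray=np.load("tray.npy")
for i in range(4): print(T(tray,[0,yy[i]],0).round(4))
plan(T(tray,[0,-.087],.18)[0],tray[2])
rows(T(tray,[0,-.087],.18)[0],tray[2],12)
cv2.imwrite("pics/w3.png",r.grab_frame("wrist"))
E
```

```text
[[0.5978 0.2776 0.    ]]
[[0.5577 0.2357 0.    ]]
[[0.5176 0.1938 0.    ]]
[[0.4774 0.152  0.    ]]
t 6.47 pos [ 0.5916 -0.1217  0.1918] jaw yaw -0.403 tilt 0.28 F [ 0.6 -0.  -0.3] open 0.328 q [-0.2   0.35 -0.12  1.11 -0.    1.77]
 turn x0.1 [ 0.04  3.62 -0.03]  shift/40 after turn [-6.796  0.295  2.963]  now [-5.306  0.301  5.177]
 turn x0.1 [ -0.05 -27.8   -0.05]  shift/40 after turn [ 6.796  0.295 -2.963]  now [-5.306  0.301  5.177]
[-0.44,0.02,0.43,0,0.30,0,H],[-0.46,0.02,0.42,0,0.30,0,H],[-0.47,0.02,0.40,0,0.30,0,H],[-0.48,0.02,0.39,0,0.30,0,H],[-0.49,0.02,0.38,0,0.30,0,H],[-0.50,0.02,0.36,0,0.30,0,H],[-0.51,0.02,0.34,0,0.30,0,H],[-0.52,0.02,0.33,0,0.30,0,H],[-0.53,0.02,0.31,0,0.30,0,H],[-0.54,0.02,0.30,0,0.30,0,H],[-0.55,0.02,0.28,0,0.30,0,H],[-0.56,0.02,0.26,0,0.30,0,H],
```

View pics/w3.png

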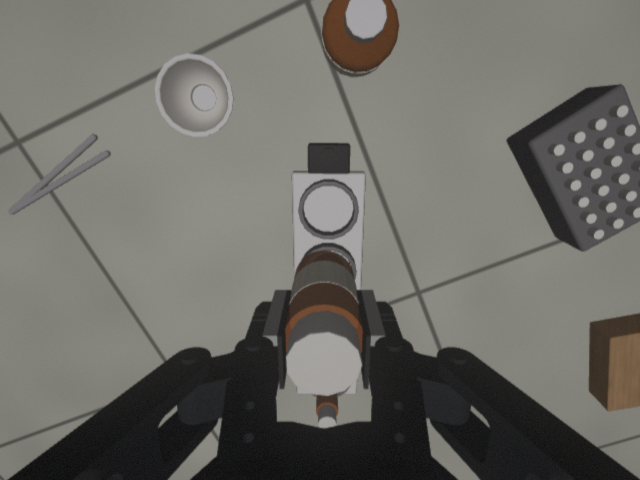

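>>> apply_moves:
  rows:
    - [[-0.44,0.02,0.43,0,0.3,0,10],[-0.46,0.02,0.42,0,0.3,0,10],[-0.47,0.02,0.4,0,0.3,0,10],[-0.48,0.02,0.39,0,0.3,0,10],[-0.49,0.02,0.38,0,0.3,0,10],[-0.5,0.02,0.36,0,0.3,0,10],[-0.51,0.02,0.34,0,0.3,0,10],[-0.52,0.02,0.33,0,0.3,0,10],[-0.53,0.02,0.31,0,0.3,0,10],[-0.54,0.02,0.3,0,0.3,0,10],[-0.55,0.02,0.28,0,0.3,0,10],[-0.56,0.02,0.26,0,0.3,0,10],[0,0,0,0,0,0,10],[0,0,0,0,0,0,10]]

```text
time: 7.68
tool_pos: [0.463, 0.1613, 0.1636]
orientation: [0.659, -0.279, 0.262, -0.648]
ft_force: [0.7, 0.2, -0.8]
opening: 0.332
```

```bash
python3 - <<'E'
from plan import *
tray=np.load("tray.npy")
plan(T(tray,[0,-.087],.08)[0],tray[2])
im=r.grab_frame("wrist"); cw=cam("wrist"); th=np.linspace(0,2*np.pi,60)
for y in yy:
    q=proj(cw,T(tray,np.c_[.024*np.cos(th),y+.024*np.sin(th)],.022)); cv2.polylines(im,[np.int32(q*16)],True,(0,255,0),1,shift=4)
cv2.imwrite("pics/w4.png",im)
E
```

```text
t 7.68 pos [0.463  0.1613 0.1636] jaw yaw -0.784 tilt 1.63 F [ 0.7  0.2 -0.8] open 0.332 q [ 0.33  0.18 -0.4   1.01  0.    2.69]
 turn x0.1 [ 0.23 -0.2  -0.16]  shift/40 after turn [0.422 2.091 0.082]  now [0.453 2.081 0.14 ]
 turn x0.1 [ 0.25 31.22  0.37]  shift/40 after turn [-0.422  2.091 -0.082]  now [0.453 2.081 0.14 ]
```

View pics/w4.png

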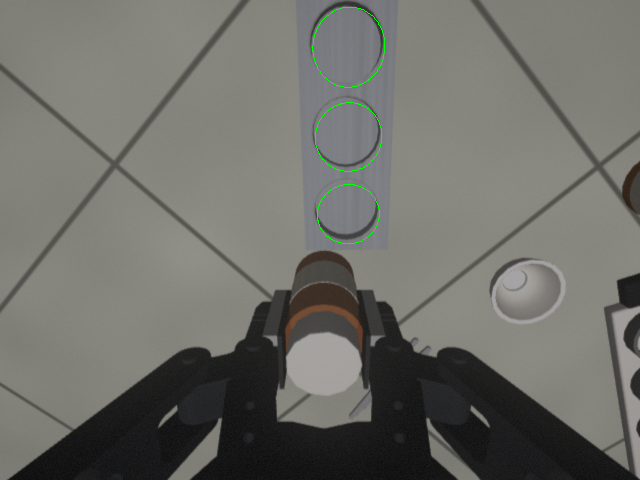

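The tray overlay matches in the wrist view to within about 2–3 px. The vial is held upright, with 1.6° of tool tilt to correct before I lower it.

>>> apply_moves:
  rows:
    - [[0.22,0,0.06,0.12,-0.1,-0.08,10],[0.22,0,0.06,0.12,-0.1,-0.08,10],[0,0.4,0,0,0,0,10],[0,0.5,0,0,0,0,10],[0,0.5,0,0,0,0,10],[0,0.4,0,0,0,0,10],[0,0,0,0,0,0,10],[0,0,0,0,0,0,10]]

```text
time: 8.4
tool_pos: [0.488, 0.1421, 0.0888]
orientation: [-0.654, 0.262, -0.269, 0.657]
ft_force: [0.5, -0.3, -0.1]
opening: 0.33
```

```bash
python3 - <<'E'
from plan import *
tray=np.load("tray.npy")
plan(T(tray,[0,-.087],.046)[0],tray[2])
E
```

```text
t 8.4 pos [0.488  0.1421 0.0888] jaw yaw -0.77 tilt 0.68 F [ 0.5 -0.3 -0.1] open 0.33 q [ 0.29  0.25 -0.5   0.8  -0.    2.63]
 turn x0.1 [-0.08 -0.06  0.09]  shift/40 after turn [-0.362  1.07  -0.006]  now [-0.371  1.066 -0.017]
 turn x0.1 [-0.13 31.36 -0.13]  shift/40 after turn [0.362 1.07  0.006]  now [-0.371  1.066 -0.017]
```

>>> apply_moves:
  rows:
    - [[-0.36,0,-0.01,-0.08,-0.06,0.09,10],[0,0,0,0,0,0,10],[0,0,0,0,0,0,10]]

```text
time: 8.65
tool_pos: [0.4788, 0.1509, 0.0907]
orientation: [-0.655, 0.264, -0.265, 0.656]
ft_force: [0.4, 0.5, -0.7]
opening: 0.335
```

```bash
python3 - <<'E'
from plan import *
tray=np.load("tray.npy")
plan(T(tray,[0,-.087],.046)[0],tray[2])
E
```

```text
t 8.65 pos [0.4788 0.1509 0.0907] jaw yaw -0.766 tilt 0.1 F [ 0.4  0.5 -0.7] open 0.335 q [ 0.3   0.25 -0.51  0.82  0.    2.64]
 turn x0.1 [-0.02 -0.02  0.01]  shift/40 after turn [-0.044  1.117 -0.004]  now [-0.045  1.117 -0.006]
 turn x0.1 [-1.00e-02  3.14e+01 -3.00e-02]  shift/40 after turn [0.044 1.117 0.004]  now [-0.045  1.117 -0.006]
```

>>> apply_moves:
  rows:
    - [[0,0.3,0,0,0,0,10],[0,0.3,0,0,0,0,10],[0,0.25,0,0,0,0,10],[0,0,0,0,0,0,10],[0,0,0,0,0,0,10]]

```text
time: 9.07
tool_pos: [0.4831, 0.1525, 0.0603]
orientation: [-0.654, 0.261, -0.267, 0.659]
ft_force: [0.3, -0.7, -0.4]
opening: 0.333
```

```bash
python3 - <<'E'
from plan import *
tray=np.load("tray.npy")
plan(T(tray,[0,-.087],.0457)[0],tray[2])
E
```

```text
t 9.07 pos [0.4831 0.1525 0.0603] jaw yaw -0.764 tilt 0.64 F [ 0.3 -0.7 -0.4] open 0.333 q [ 0.31  0.28 -0.54  0.74 -0.    2.64]
 turn x0.1 [-0.1  -0.    0.05]  shift/40 after turn [-0.094  0.364 -0.108]  now [-0.096  0.362 -0.111]
 turn x0.1 [-0.09 31.41 -0.15]  shift/40 after turn [0.094 0.364 0.108]  now [-0.096  0.362 -0.111]
```

>>> apply_moves:
  rows:
    - [[-0.1,0.28,-0.11,-0.1,0,0.05,10],[0,0,0,0,0,0,10],[0,0,0,0,0,0,10]]

```text
time: 9.32
tool_pos: [0.4778, 0.1524, 0.0494]
orientation: [-0.656, 0.263, -0.264, 0.656]
ft_force: [0.0, 0.0, 0.3]
opening: 0.333
```

```bash
python3 - <<'E'
from plan import *
tray=np.load("tray.npy")
plan(T(tray,[0,-.087],.0457)[0],tray[2])
E
```

```text
t 9.32 pos [0.4778 0.1524 0.0494] jaw yaw -0.764 tilt 0.07 F [0.  0.  0.3] open 0.333 q [ 0.31  0.3  -0.55  0.72 -0.    2.64]
 turn x0.1 [-0.01  0.    0.01]  shift/40 after turn [ 0.001  0.092 -0.014]  now [ 0.001  0.092 -0.014]
 turn x0.1 [ 2.000e-02 -3.142e+01  1.000e-02]  shift/40 after turn [-0.001  0.092  0.014]  now [ 0.001  0.092 -0.014]
```

Excellent alignment; lower the last 3–4 mm, watching the force.

>>> apply_moves:
  rows:
    - [[0,0.07,0,0,0,0,10],[0,0,0,0,0,0,10]]

```text
time: 9.48
tool_pos: [0.4777, 0.1525, 0.0465]
orientation: [-0.656, 0.263, -0.264, 0.656]
ft_force: [0.0, -0.2, -0.8]
opening: 0.331
```

>>> apply_moves:
  rows:
    - [[0,0.05,0,0,0,0,10],[0,0,0,0,0,0,10]]

```text
time: 9.65
tool_pos: [0.4785, 0.1528, 0.0452]
orientation: [-0.656, 0.263, -0.264, 0.657]
ft_force: [0.2, 0.3, -0.8]
opening: 0.335
```

>>> apply_moves:
  rows:
    - [[0,0.05,0,0,0,0,10],[0,0,0,0,0,0,10]]

```text
time: 9.82
tool_pos: [0.4794, 0.1531, 0.0456]
orientation: [-0.655, 0.262, -0.265, 0.657]
ft_force: [0.2, -0.4, -1.6]
opening: 0.327
```

```bash
python3 - <<'E'
from h import *
s=r.observe(); print(s["tool_pos"],s["ft_force"])
im=r.grab_frame("scene")
cv2.imwrite("pics/s5.png",cv2.resize(im[150:270,340:540],None,fx=4,fy=4,interpolation=2))
E
```

```text
[0.4794087  0.15310848 0.04557165] [ 0.24036407 -0.4016359  -1.61353029]
```

View pics/s5.png

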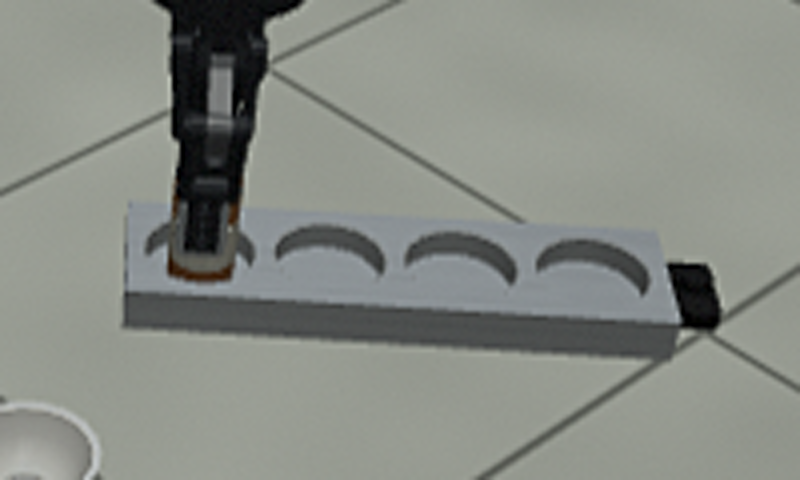

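>>> apply_moves:
  rows:
    - [[-0.03,0.1,0,-0.02,0,0.02,10]]

```text
time: 9.95
tool_pos: [0.4806, 0.1538, 0.0446]
orientation: [-0.655, 0.262, -0.266, 0.657]
ft_force: [-10.2, -10.0, 35.4]
opening: 0.33
```

>>> apply_moves:
  rows:
    - [[0,0,0,0,0,0,10]]

```text
time: 10.03
tool_pos: [0.4816, 0.1538, 0.0458]
orientation: [-0.655, 0.261, -0.266, 0.657]
ft_force: [-0.6, -0.3, -0.5]
opening: 0.335
```

Pressing down gave a 35 N reaction, so the vial was on the floor. The tool is now about 1 mm above that. Release.

>>> apply_moves:
  rows:
    - [[0,0,0,0,0,0,36],[0,0,0,0,0,0,45],[0,0,0,0,0,0,60],[0,0,0,0,0,0,70],[0,0,0,0,0,0,75]]

```text
time: 10.45
tool_pos: [0.4819, 0.1539, 0.0451]
orientation: [-0.655, 0.261, -0.267, 0.657]
ft_force: [1.0, -0.2, -0.3]
opening: 0.874
```

```bash
python3 - <<'E'
from plan import *
tray=np.load("tray.npy")
plan(T(tray,[0,-.087],.18)[0],tray[2])
cv2.imwrite("pics/w6.png",r.grab_frame("wrist"))
E
```

```text
t 10.45 pos [0.4819 0.1539 0.0451] jaw yaw -0.765 tilt 0.48 F [ 1.  -0.2 -0.3] open 0.874 q [ 0.31  0.3  -0.55  0.71 -0.    2.65]
 turn x0.1 [-0.06 -0.    0.06]  shift/40 after turn [-0.047 -3.371 -0.112]  now [-0.028 -3.372 -0.09 ]
 turn x0.1 [-0.09 31.41 -0.1 ]  shift/40 after turn [ 0.047 -3.371  0.112]  now [-0.028 -3.372 -0.09 ]
```

View pics/w6.png

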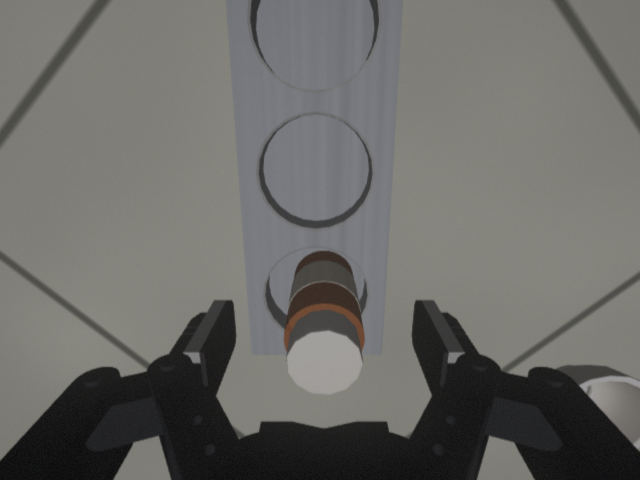

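>>> apply_moves:
  rows:
    - [[0,-0.4,0,0,0,0,85],[0,-0.8,0,0,0,0,85],[0,-0.8,0,0,0,0,85],[0,-0.8,0,0,0,0,85],[0,-0.8,0,0,0,0,85],[0,0,0,0,0,0,85]]

```text
time: 11.0
tool_pos: [0.4765, 0.1527, 0.1903]
orientation: [0.657, -0.264, 0.263, -0.655]
ft_force: [1.3, 0.3, -0.0]
opening: 0.994
```

```bash
python3 - <<'E'
from plan import *
rack=np.load("rack.npy")
plan(T(rack,[0,.029],.17)[0],rack[2])
rows(T(rack,[0,.029],.18)[0],rack[2],12)
E
```

```text
t 11.0 pos [0.4765 0.1527 0.1903] jaw yaw -0.764 tilt 0.23 F [ 1.3  0.3 -0. ] open 0.994 q [ 0.31  0.16 -0.37  1.05 -0.    2.65]
 turn x0.1 [ 0.04 -3.61 -0.01]  shift/40 after turn [ 5.43   0.507 -6.605]  now [ 7.414  0.522 -4.258]
 turn x0.1 [2.00e-02 2.78e+01 6.00e-02]  shift/40 after turn [-5.43   0.507  6.605]  now [ 7.414  0.522 -4.258]
[0.62,0.02,-0.36,0,-0.30,0,H],[0.61,0.02,-0.37,0,-0.30,0,H],[0.60,0.02,-0.39,0,-0.30,0,H],[0.58,0.02,-0.41,0,-0.30,0,H],[0.57,0.02,-0.43,0,-0.30,0,H],[0.56,0.02,-0.44,0,-0.30,0,H],[0.54,0.02,-0.46,0,-0.30,0,H],[0.53,0.02,-0.48,0,-0.30,0,H],[0.52,0.02,-0.49,0,-0.30,0,H],[0.50,0.02,-0.51,0,-0.30,0,H],[0.48,0.02,-0.52,0,-0.30,0,H],[0.47,0.02,-0.54,0,-0.30,0,H],
```

>>> apply_moves:
  rows:
    - [[0.62,0,-0.36,0,-0.3,0,85],[0.61,0,-0.37,0,-0.3,0,85],[0.6,0,-0.39,0,-0.3,0,85],[0.58,0,-0.41,0,-0.3,0,85],[0.57,0,-0.43,0,-0.3,0,85],[0.56,0,-0.44,0,-0.3,0,85],[0.54,0,-0.46,0,-0.3,0,85],[0.53,0,-0.48,0,-0.3,0,85],[0.52,0,-0.49,0,-0.3,0,85],[0.5,0,-0.51,0,-0.3,0,85],[0.48,0,-0.52,0,-0.3,0,85],[0.47,0,-0.54,0,-0.3,0,85],[0,0,0,0,0,0,85],[0,0,0,0,0,0,85]]

```text
time: 12.17
tool_pos: [0.5801, -0.1887, 0.1846]
orientation: [-0.694, 0.135, -0.133, 0.695]
ft_force: [0.0, 0.2, -0.2]
opening: 0.997
```

```bash
python3 - <<'E'
from plan import *
rack=np.load("rack.npy")
plan(T(rack,[0,.029],.13)[0],rack[2])
E
```

```text
t 12.17 pos [ 0.5801 -0.1887  0.1846] jaw yaw -0.381 tilt 0.22 F [ 0.   0.2 -0.2] open 0.997 q [-0.31  0.36 -0.11  1.1   0.    1.64]
 turn x0.1 [ 0.    0.22 -0.04]  shift/40 after turn [-0.301  1.364  0.227]  now [-0.291  1.366  0.234]
 turn x0.1 [ -0.06 -31.19  -0.  ]  shift/40 after turn [ 0.301  1.364 -0.227]  now [-0.291  1.366  0.234]
```

>>> apply_moves:
  rows:
    - [[-0.3,0,0.23,0,0.22,-0.04,85],[0,0,0,0,0,0,85],[0,0.5,0,0,0,0,85],[0,0.7,0,0,0,0,85],[0,0.7,0,0,0,0,85],[0,0.5,0,0,0,0,85],[0,0.3,0,0,0,0,85],[0,0,0,0,0,0,85],[0,0,0,0,0,0,85]]

```text
time: 12.92
tool_pos: [0.5714, -0.1697, 0.0712]
orientation: [-0.693, 0.14, -0.139, 0.693]
ft_force: [0.0, -0.5, -0.6]
opening: 0.999
```

```bash
python3 - <<'E'
from plan import *
rack=np.load("rack.npy")
plan(T(rack,[0,.029],.05)[0],rack[2])
E
```

```text
t 12.92 pos [ 0.5714 -0.1697  0.0712] jaw yaw -0.397 tilt 0.02 F [ 0.  -0.5 -0.6] open 0.999 q [-0.29  0.43 -0.3   0.85  0.    1.68]
 turn x0.1 [-0.    0.06 -0.  ]  shift/40 after turn [ 0.083  0.53  -0.123]  now [ 0.082  0.53  -0.124]
 turn x0.1 [ -0.   -31.35   0.  ]  shift/40 after turn [-0.083  0.53   0.123]  now [ 0.082  0.53  -0.124]
```

>>> apply_moves:
  rows:
    - [[0.08,0.25,-0.12,0,0.06,0,85],[0,0.3,0,0,0,0,85],[0,0,0,0,0,0,85],[0,0,0,0,0,0,85]]

```text
time: 13.25
tool_pos: [0.5747, -0.1756, 0.0499]
orientation: [0.693, -0.14, 0.142, -0.693]
ft_force: [0.0, -1.0, 0.5]
opening: 0.997
```

```bash
python3 - <<'E'
from plan import *
rack=np.load("rack.npy")
plan(T(rack,[0,.029],.05)[0],rack[2])
cv2.imwrite("pics/w7.png",r.grab_frame("wrist"))
E
```

```text
t 13.25 pos [ 0.5747 -0.1756  0.0499] jaw yaw -0.402 tilt 0.21 F [ 0.  -1.   0.5] open 0.997 q [-0.3   0.45 -0.31  0.8   0.    1.68]
 turn x0.1 [-0.    0.01  0.04]  shift/40 after turn [-0.05  -0.004 -0.02 ]  now [-0.05  -0.004 -0.02 ]
 turn x0.1 [ 6.00e-02 -3.14e+01  1.00e-02]  shift/40 after turn [ 0.05  -0.004  0.02 ]  now [-0.05  -0.004 -0.02 ]
```

View pics/w7.png

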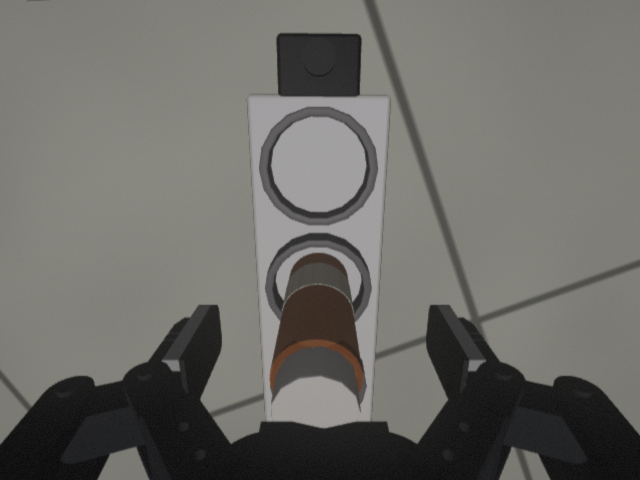

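The tall wide vial at (320,330) is centred between the jaws. Close and lift.

>>> apply_moves:
  rows:
    - [[-0.04,0,-0.02,0,0,0.03,45],[0,0,0,0,0,0,30],[0,0,0,0,0,0,20],[0,0,0,0,0,0,10],[0,0,0,0,0,0,10],[0,0,0,0,0,0,10],[0,0,0,0,0,0,10]]

```text
time: 13.88
tool_pos: [0.574, -0.1763, 0.0522]
orientation: [-0.693, 0.14, -0.143, 0.693]
ft_force: [0.7, 0.1, -0.5]
opening: 0.337
```

>>> apply_moves:
  rows:
    - [[0,-0.2,0,0,0,0,10],[0,-0.4,0,0,0,0,10],[0,-0.7,0,0,0,0,10],[0,-0.8,0,0,0,0,10],[0,-0.8,0,0,0,0,10],[0,-0.6,0,0,0,0,10],[0,0,0,0,0,0,10]]

```text
time: 14.47
tool_pos: [0.5705, -0.1752, 0.1982]
orientation: [-0.693, 0.142, -0.14, 0.693]
ft_force: [0.1, -0.4, -0.3]
opening: 0.341
```

```bash
python3 - <<'E'
from plan import *
tray=np.load("tray.npy")
plan(T(tray,[0,-.029],.19)[0],tray[2])
rows(T(tray,[0,-.029],.19)[0],tray[2],12)
E
```

```text
t 14.47 pos [ 0.5705 -0.1752  0.1982] jaw yaw -0.402 tilt 0.19 F [ 0.1 -0.4 -0.3] open 0.341 q [-0.3   0.33 -0.13  1.12  0.    1.67]
 turn x0.1 [ 0.    3.62 -0.03]  shift/40 after turn [-7.341  0.205  5.745]  now [-4.827  0.222  7.974]
 turn x0.1 [-5.000e-02 -2.779e+01 -1.000e-02]  shift/40 after turn [ 7.341  0.205 -5.745]  now [-4.827  0.222  7.974]
[-0.40,0.02,0.66,0,0.30,0,H],[-0.42,0.02,0.65,0,0.30,0,H],[-0.44,0.02,0.64,0,0.30,0,H],[-0.46,0.02,0.63,0,0.30,0,H],[-0.48,0.02,0.61,0,0.30,0,H],[-0.50,0.02,0.60,0,0.30,0,H],[-0.52,0.02,0.58,0,0.30,0,H],[-0.53,0.02,0.57,0,0.30,0,H],[-0.55,0.02,0.55,0,0.30,0,H],[-0.57,0.02,0.53,0,0.30,0,H],[-0.58,0.02,0.51,0,0.30,0,H],[-0.60,0.02,0.50,0,0.30,0,H],
```

>>> apply_moves:
  rows:
    - [[-0.4,0,0.66,0,0.3,0,10],[-0.42,0,0.65,0,0.3,0,10],[-0.44,0,0.64,0,0.3,0,10],[-0.46,0,0.63,0,0.3,0,10],[-0.48,0,0.61,0,0.3,0,10],[-0.5,0,0.6,0,0.3,0,10],[-0.52,0,0.58,0,0.3,0,10],[-0.53,0,0.57,0,0.3,0,10],[-0.55,0,0.55,0,0.3,0,10],[-0.57,0,0.53,0,0.3,0,10],[-0.58,0,0.51,0,0.3,0,10],[-0.6,0,0.5,0,0.3,0,10],[0,0,0,0,0,0,10],[0,0,0,0,0,0,10]]

```text
time: 15.63
tool_pos: [0.5177, 0.2089, 0.1993]
orientation: [0.653, -0.269, 0.271, -0.653]
ft_force: [-0.6, -0.7, -0.2]
opening: 0.336
```

```bash
python3 - <<'E'
from plan import *
tray=np.load("tray.npy")
plan(T(tray,[0,-.029],.08)[0],tray[2])
E
```

```text
t 15.63 pos [0.5177 0.2089 0.1993] jaw yaw -0.785 tilt 0.14 F [-0.6 -0.7 -0.2] open 0.336 q [ 0.38  0.25 -0.22  1.09 -0.    2.74]
 turn x0.1 [-0.01 -0.2   0.02]  shift/40 after turn [ 0.258  2.982 -0.273]  now [ 0.257  2.982 -0.27 ]
 turn x0.1 [-4.000e-02  3.121e+01 -1.000e-02]  shift/40 after turn [-0.258  2.982  0.273]  now [ 0.257  2.982 -0.27 ]
```

>>> apply_moves:
  rows:
    - [[0.25,0,-0.27,0,-0.2,0.02,10],[0,0,0,0,0,0,10],[0,0.5,0,0,0,0,10],[0,0.7,0,0,0,0,10],[0,0.7,0,0,0,0,10],[0,0.5,0,0,0,0,10],[0,0.3,0,0,0,0,10],[0,0,0,0,0,0,10],[0,0,0,0,0,0,10]]

```text
time: 16.38
tool_pos: [0.5186, 0.1894, 0.0881]
orientation: [-0.654, 0.265, -0.267, 0.656]
ft_force: [-1.0, 0.9, 0.4]
opening: 0.335
```

```bash
python3 - <<'E'
from plan import *
tray=np.load("tray.npy")
plan(T(tray,[0,-.029],.048)[0],tray[2])
E
```

```text
t 16.38 pos [0.5186 0.1894 0.0881] jaw yaw -0.772 tilt 0.19 F [-1.   0.9  0.4] open 0.335 q [ 0.35  0.33 -0.39  0.84  0.    2.69]
 turn x0.1 [-0.03 -0.07  0.01]  shift/40 after turn [-0.095  1.001  0.061]  now [-0.097  1.001  0.057]
 turn x0.1 [-1.000e-02  3.134e+01 -5.000e-02]  shift/40 after turn [ 0.095  1.001 -0.061]  now [-0.097  1.001  0.057]
```

>>> apply_moves:
  rows:
    - [[-0.1,0,0.06,-0.03,-0.07,0,10],[0,0,0,0,0,0,10],[0,0.3,0,0,0,0,10],[-0.02,0.3,-0.02,0,0,0,10],[0,0.2,0,0,0,0,10],[0,0,0,0,0,0,10],[0,0,0,0,0,0,10]]

```text
time: 16.97
tool_pos: [0.5205, 0.1953, 0.0586]
orientation: [-0.654, 0.261, -0.267, 0.658]
ft_force: [1.1, -0.1, 0.2]
opening: 0.335
```

```bash
python3 - <<'E'
from plan import *
tray=np.load("tray.npy")
plan(T(tray,[0,-.029],.048)[0],tray[2])
E
```

```text
t 16.97 pos [0.5205 0.1953 0.0586] jaw yaw -0.765 tilt 0.53 F [ 1.1 -0.1  0.2] open 0.335 q [ 0.36  0.37 -0.42  0.77 -0.    2.7 ]
 turn x0.1 [-0.08 -0.01  0.05]  shift/40 after turn [-0.028  0.265 -0.077]  now [-0.03   0.265 -0.079]
 turn x0.1 [-0.07 31.4  -0.13]  shift/40 after turn [0.028 0.265 0.077]  now [-0.03   0.265 -0.079]
```

>>> apply_moves:
  rows:
    - [[-0.03,0.2,-0.08,-0.08,0,0.05,10],[0,0,0,0,0,0,10],[0,0,0,0,0,0,10]]

```text
time: 17.22
tool_pos: [0.5178, 0.194, 0.0506]
orientation: [-0.656, 0.264, -0.264, 0.656]
ft_force: [-0.3, -1.3, 0.4]
opening: 0.336
```

>>> apply_moves:
  rows:
    - [[0,0.07,0,0,0,0,10],[0,0,0,0,0,0,10]]

```text
time: 17.38
tool_pos: [0.5183, 0.1941, 0.048]
orientation: [-0.656, 0.264, -0.264, 0.656]
ft_force: [-0.0, 1.4, -0.3]
opening: 0.342
```

>>> apply_moves:
  rows:
    - [[0,0.06,0,0,0,0,10]]

```text
time: 17.47
tool_pos: [0.5189, 0.1945, 0.0475]
orientation: [-0.655, 0.264, -0.264, 0.657]
ft_force: [-11.7, -4.2, 43.8]
opening: 0.334
```

>>> apply_moves:
  rows:
    - [[0,0,0,0,0,0,10]]

```text
time: 17.55
tool_pos: [0.5191, 0.1946, 0.0484]
orientation: [-0.655, 0.263, -0.265, 0.657]
ft_force: [0.5, 0.2, 0.0]
opening: 0.34
```

Floor contact was clear. Release, then retreat.

>>> apply_moves:
  rows:
    - [[0,0,0,0,0,0,36],[0,0,0,0,0,0,45],[0,0,0,0,0,0,60],[0,0,0,0,0,0,75],[0,0,0,0,0,0,80]]

```text
time: 17.97
tool_pos: [0.5199, 0.1949, 0.049]
orientation: [-0.655, 0.263, -0.265, 0.657]
ft_force: [0.5, -0.2, -0.1]
opening: 0.923
```

>>> apply_moves:
  rows:
    - [[0,-0.4,0,0,0,0,85],[0,-0.8,0,0,0,0,85],[0,-0.8,0,0,0,0,85],[0,-0.8,0,0,0,0,85],[0,-0.8,0,0,0,0,85],[0,0,0,0,0,0,85]]

```text
time: 18.47
tool_pos: [0.5159, 0.1932, 0.1945]
orientation: [0.657, -0.266, 0.262, -0.655]
ft_force: [0.6, 0.8, 0.8]
opening: 0.993
```

```bash
python3 - <<'E'
from plan import *
rack=np.load("rack.npy")
plan(T(rack,[0,-.029],.18)[0],rack[2])
rows(T(rack,[0,-.029],.18)[0],rack[2],14)
cv2.imwrite("pics/t8.png",r.grab_frame("top")); cv2.imwrite("pics/w8.png",r.grab_frame("wrist"))
E
```

```text
t 18.47 pos [0.5159 0.1932 0.1945] jaw yaw -0.765 tilt 0.3 F [0.6 0.8 0.8] open 0.993 q [ 0.36  0.25 -0.24  1.08  0.    2.69]
 turn x0.1 [ 0.04 -3.62 -0.04]  shift/40 after turn [ 4.922  0.363 -9.373]  now [ 7.922  0.372 -7.022]
 turn x0.1 [ 0.05 27.8   0.05]  shift/40 after turn [-4.922  0.363  9.373]  now [ 7.922  0.372 -7.022]
[0.57,0.03,-0.50,0,-0.26,0,H],[0.55,0.03,-0.52,0,-0.26,0,H],[0.54,0.03,-0.53,0,-0.26,0,H],[0.53,0.03,-0.54,0,-0.26,0,H],[0.51,0.03,-0.56,0,-0.26,0,H],[0.50,0.03,-0.57,0,-0.26,0,H],[0.48,0.03,-0.58,0,-0.26,0,H],[0.47,0.03,-0.60,0,-0.26,0,H],[0.45,0.03,-0.61,0,-0.26,0,H],[0.43,0.03,-0.62,0,-0.26,0,H],[0.42,0.03,-0.63,0,-0.26,0,H],[0.40,0.03,-0.64,0,-0.26,0,H],[0.39,0.03,-0.65,0,-0.26,0,H],[0.37,0.03,-0.66,0,-0.26,0,H],
```

View pics/w8.png

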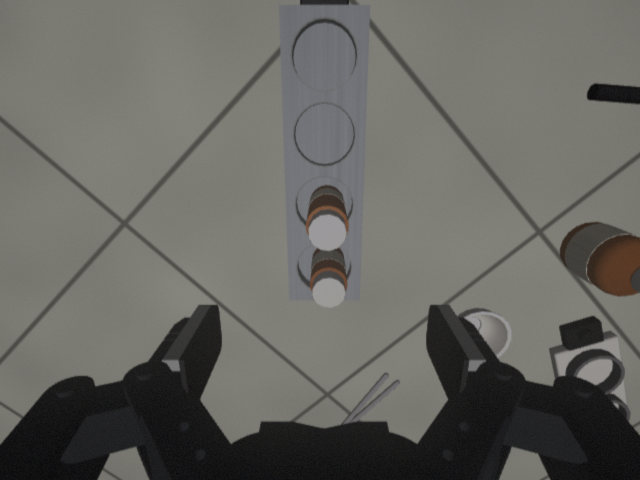

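Two vials now stand in pockets 4 and 3, at (329,280) and (327,215) in the wrist view. Next is the tall slim one.

>>> apply_moves:
  rows:
    - [[0.57,0,-0.5,0,-0.26,0,85],[0.55,0,-0.52,0,-0.26,0,85],[0.54,0,-0.53,0,-0.26,0,85],[0.53,0,-0.54,0,-0.26,0,85],[0.51,0,-0.56,0,-0.26,0,85],[0.5,0,-0.57,0,-0.26,0,85],[0.48,0,-0.58,0,-0.26,0,85],[0.47,0,-0.6,0,-0.26,0,85],[0.45,0,-0.61,0,-0.26,0,85],[0.43,0,-0.62,0,-0.26,0,85],[0.42,0,-0.63,0,-0.26,0,85],[0.4,0,-0.64,0,-0.26,0,85],[0.39,0,-0.65,0,-0.26,0,85],[0.37,0,-0.66,0,-0.26,0,85],[0,0,0,0,0,0,85],[0,0,0,0,0,0,85]]

```text
time: 19.9
tool_pos: [0.5367, -0.246, 0.1567]
orientation: [0.696, -0.152, 0.114, -0.692]
ft_force: [-0.0, 0.8, -0.5]
opening: 0.995
```

```bash
python3 - <<'E'
from plan import *
rack=np.load("rack.npy")
plan(T(rack,[0,-.029],.13)[0],rack[2])
E
```

```text
t 19.9 pos [ 0.5367 -0.246   0.1567] jaw yaw -0.378 tilt 3.09 F [-0.   0.8 -0.5] open 0.995 q [-0.42  0.38 -0.15  1.09 -0.02  1.53]
 turn x0.1 [ 0.16  0.26 -0.51]  shift/40 after turn [0.133 0.668 0.521]  now [0.18  0.651 0.527]
 turn x0.1 [ -0.8  -31.15  -0.26]  shift/40 after turn [-0.133  0.668 -0.521]  now [0.18  0.651 0.527]
```

>>> apply_moves:
  rows:
    - [[0.16,0,0.53,0.16,0.26,-0.51,85],[0,0,0,0,0,0,85],[0,0,0,0,0,0,85]]

```text
time: 20.15
tool_pos: [0.5477, -0.2266, 0.1508]
orientation: [-0.692, 0.145, -0.14, 0.693]
ft_force: [-0.5, -0.8, 1.3]
opening: 0.996
```

```bash
python3 - <<'E'
from plan import *
rack=np.load("rack.npy")
plan(T(rack,[0,-.029],.06)[0],rack[2])
E
```

```text
t 20.15 pos [ 0.5477 -0.2266  0.1508] jaw yaw -0.407 tilt 0.43 F [-0.5 -0.8  1.3] open 0.996 q [-0.39  0.36 -0.2   1.02  0.    1.58]
 turn x0.1 [-0.   -0.03 -0.07]  shift/40 after turn [ 0.071  2.269 -0.032]  now [ 0.088  2.268 -0.032]
 turn x0.1 [ 0.12 31.38 -0.  ]  shift/40 after turn [-0.071  2.269  0.032]  now [ 0.088  2.268 -0.032]
```

>>> apply_moves:
  rows:
    - [[0.07,0.3,-0.03,0,0,-0.07,85],[0,0.6,0,0,0,0,85],[0,0.6,0,0,0,0,85],[0,0.5,0,0,0,0,85],[0,0.3,0,0,0,0,85],[0,0,0,0,0,0,85],[0,0,0,0,0,0,85]]

```text
time: 20.73
tool_pos: [0.5465, -0.2228, 0.0533]
orientation: [-0.693, 0.143, -0.137, 0.693]
ft_force: [0.2, 0.1, 0.4]
opening: 0.997
```

```bash
python3 - <<'E'
from plan import *
rack=np.load("rack.npy")
plan(T(rack,[0,-.029],.05)[0],rack[2])
cv2.imwrite("pics/w9.png",r.grab_frame("wrist"))
E
```

```text
t 20.73 pos [ 0.5465 -0.2228  0.0533] jaw yaw -0.397 tilt 0.49 F [0.2 0.1 0.4] open 0.997 q [-0.39  0.44 -0.32  0.82 -0.    1.58]
 turn x0.1 [ 0.01  0.06 -0.08]  shift/40 after turn [ 0.136  0.082 -0.109]  now [ 0.136  0.081 -0.11 ]
 turn x0.1 [-1.300e-01 -3.136e+01 -2.000e-02]  shift/40 after turn [-0.136  0.082  0.109]  now [ 0.136  0.081 -0.11 ]
```

View pics/w9.png

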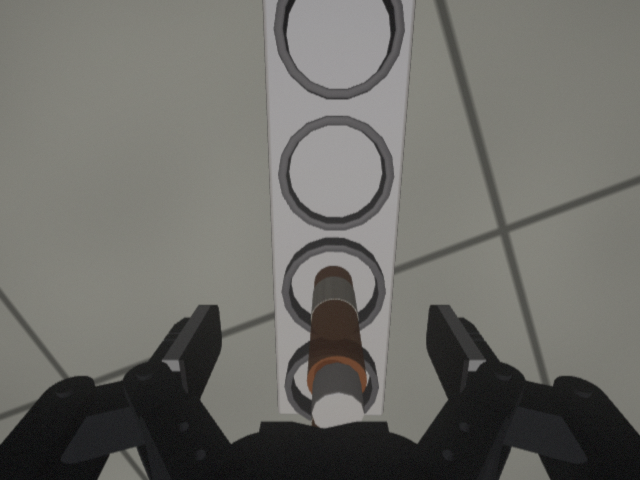

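>>> apply_moves:
  rows:
    - [[0.13,0.06,-0.13,0,0.05,-0.08,85],[0,0,0,0,0,0,85],[0,0,0,0,0,0,85]]

```text
time: 21.03
tool_pos: [0.551, -0.2304, 0.0532]
orientation: [0.694, -0.14, 0.142, -0.692]
ft_force: [-0.2, -0.2, -0.4]
opening: 0.992
```

>>> apply_moves:
  rows:
    - [[0,0,0,0,0,0,45],[0,0,0,0,0,0,30],[0,0,0,0,0,0,20],[0,0,0,0,0,0,10],[0,0,0,0,0,0,5],[0,0,0,0,0,0,5],[0,0,0,0,0,0,5],[0,0,0,0,0,0,5]]

```text
time: 21.7
tool_pos: [0.5529, -0.2316, 0.0562]
orientation: [0.694, -0.139, 0.144, -0.692]
ft_force: [-0.3, 0.6, 0.2]
opening: 0.22
```

>>> apply_moves:
  rows:
    - [[0,-0.2,0,0,0,0,5],[0,-0.4,0,0,0,0,5],[0,-0.7,0,0,0,0,5],[0,-0.8,0,0,0,0,5],[0,-0.8,0,0,0,0,5],[0,-0.6,0,0,0,0,5],[0,0,0,0,0,0,5]]

```text
time: 22.28
tool_pos: [0.5488, -0.2295, 0.2016]
orientation: [0.693, -0.141, 0.141, -0.692]
ft_force: [0.4, -0.9, -0.3]
opening: 0.22
```

```bash
python3 - <<'E'
from plan import *
tray=np.load("tray.npy")
plan(T(tray,[0,.029],.19)[0],tray[2])
rows(T(tray,[0,.029],.19)[0],tray[2],16)
cv2.imwrite("pics/w10.png",r.grab_frame("wrist"))
E
```

```text
t 22.28 pos [ 0.5488 -0.2295  0.2016] jaw yaw -0.402 tilt 0.09 F [ 0.4 -0.9 -0.3] open 0.22 q [-0.4   0.32 -0.13  1.12 -0.    1.58]
 turn x0.1 [0.02 3.62 0.  ]  shift/40 after turn [-7.887  0.291  8.55 ]  now [-4.346  0.273 10.79 ]
 turn x0.1 [ 0.000e+00 -2.779e+01 -2.000e-02]  shift/40 after turn [ 7.887  0.291 -8.55 ]  now [-4.346  0.273 10.79 ]
[-0.27,0.02,0.67,0,0.23,0,H],[-0.29,0.02,0.67,0,0.23,0,H],[-0.30,0.02,0.66,0,0.23,0,H],[-0.32,0.02,0.65,0,0.23,0,H],[-0.33,0.02,0.65,0,0.23,0,H],[-0.35,0.02,0.64,0,0.23,0,H],[-0.36,0.02,0.63,0,0.23,0,H],[-0.37,0.02,0.62,0,0.23,0,H],[-0.39,0.02,0.61,0,0.23,0,H],[-0.40,0.02,0.61,0,0.23,0,H],[-0.42,0.02,0.60,0,0.23,0,H],[-0.43,0.02,0.59,0,0.23,0,H],[-0.44,0.02,0.58,0,0.23,0,H],[-0.46,0.02,0.57,0,0.23,0,H],[-0.47,0.02,0.56,0,0.23,0,H],[-0.48,0.02,0.55,0,0.23,0,H],
```

View pics/w10.png

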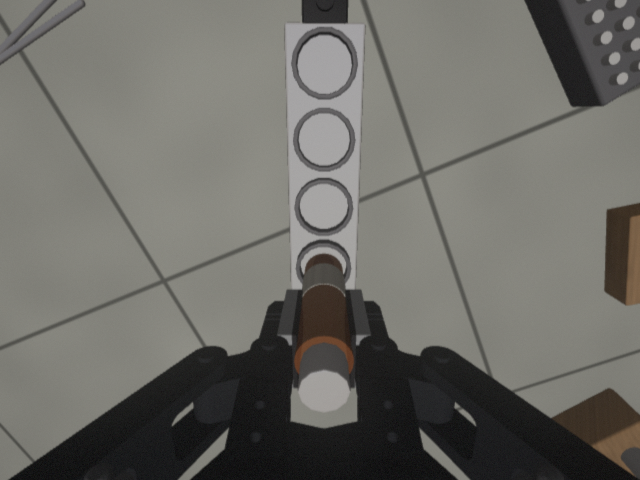

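>>> apply_moves:
  rows:
    - [[-0.27,0,0.67,0,0.23,0,5],[-0.29,0,0.67,0,0.23,0,5],[-0.3,0,0.66,0,0.23,0,5],[-0.32,0,0.65,0,0.23,0,5],[-0.33,0,0.65,0,0.23,0,5],[-0.35,0,0.64,0,0.23,0,5],[-0.36,0,0.63,0,0.23,0,5],[-0.37,0,0.62,0,0.23,0,5],[-0.39,0,0.61,0,0.23,0,5],[-0.4,0,0.61,0,0.23,0,5],[-0.42,0,0.6,0,0.23,0,5],[-0.43,0,0.59,0,0.23,0,5],[-0.44,0,0.58,0,0.23,0,5],[-0.46,0,0.57,0,0.23,0,5],[-0.47,0,0.56,0,0.23,0,5],[-0.48,0,0.55,0,0.23,0,5],[0,0,0,0,0,0,5],[0,0,0,0,0,0,5]]

```text
time: 23.83
tool_pos: [0.5523, 0.2554, 0.1806]
orientation: [0.658, -0.281, 0.265, -0.646]
ft_force: [0.5, 0.6, -0.4]
opening: 0.219
```

```bash
python3 - <<'E'
from plan import *
tray=np.load("tray.npy")
plan(T(tray,[0,.029],.08)[0],tray[2])
E
```

```text
t 23.83 pos [0.5523 0.2554 0.1806] jaw yaw -0.793 tilt 1.54 F [ 0.5  0.6 -0.4] open 0.219 q [ 0.43  0.38 -0.09  1.12  0.    2.79]
 turn x0.1 [ 0.23 -0.29 -0.14]  shift/40 after turn [ 0.437  2.515 -0.261]  now [ 0.479  2.514 -0.19 ]
 turn x0.1 [ 0.22 31.12  0.36]  shift/40 after turn [-0.437  2.515  0.261]  now [ 0.479  2.514 -0.19 ]
```

>>> apply_moves:
  rows:
    - [[0.44,0,-0.26,0.23,-0.29,-0.14,5],[0,0,0,0,0,0,5],[0,0.4,0,0,0,0,5],[0,0.6,0,0,0,0,5],[0,0.6,0,0,0,0,5],[0,0.4,0,0,0,0,5],[0,0.2,0,0,0,0,5],[0,0,0,0,0,0,5],[0,0,0,0,0,0,5]]

```text
time: 24.58
tool_pos: [0.5539, 0.2272, 0.0859]
orientation: [0.658, -0.267, 0.264, -0.653]
ft_force: [-0.2, 0.5, -0.4]
opening: 0.22
```

```bash
python3 - <<'E'
from plan import *
tray=np.load("tray.npy")
plan(T(tray,[0,.029],.052)[0],tray[2])
E
```

```text
t 24.58 pos [0.5539 0.2272 0.0859] jaw yaw -0.769 tilt 0.41 F [-0.2  0.5 -0.4] open 0.22 q [ 0.39  0.42 -0.27  0.89 -0.    2.73]
 turn x0.1 [ 0.07 -0.05 -0.02]  shift/40 after turn [-0.078  0.846  0.219]  now [-0.077  0.845  0.225]
 turn x0.1 [3.000e-02 3.137e+01 1.100e-01]  shift/40 after turn [ 0.078  0.846 -0.219]  now [-0.077  0.845  0.225]
```

>>> apply_moves:
  rows:
    - [[-0.08,0,0.22,0.07,-0.05,-0.02,5],[0,0,0,0,0,0,5],[0,0.3,0,0,0,0,5],[-0.02,0.25,-0.02,0,0,0,5],[0,0.1,0,0,0,0,5],[0,0,0,0,0,0,5],[0,0,0,0,0,0,5]]

```text
time: 25.17
tool_pos: [0.5596, 0.2377, 0.0611]
orientation: [-0.654, 0.262, -0.265, 0.658]
ft_force: [0.4, 0.5, 0.7]
opening: 0.219
```

```bash
python3 - <<'E'
from plan import *
tray=np.load("tray.npy")
plan(T(tray,[0,.029],.052)[0],tray[2])
E
```

```text
t 25.17 pos [0.5596 0.2377 0.0611] jaw yaw -0.764 tilt 0.4 F [0.4 0.5 0.7] open 0.219 q [ 0.4   0.45 -0.28  0.83  0.    2.74]
 turn x0.1 [-0.06  0.01  0.02]  shift/40 after turn [-0.001  0.228 -0.069]  now [-0.001  0.227 -0.07 ]
 turn x0.1 [  0.04 -31.41   0.1 ]  shift/40 after turn [0.001 0.228 0.069]  now [-0.001  0.227 -0.07 ]
```

>>> apply_moves:
  rows:
    - [[-0.01,0.17,-0.08,-0.06,0,0.02,5],[0,0,0,0,0,0,5],[0,0,0,0,0,0,5]]

```text
time: 25.42
tool_pos: [0.5568, 0.2354, 0.0536]
orientation: [0.656, -0.263, 0.263, -0.656]
ft_force: [0.4, 1.2, 0.1]
opening: 0.22
```

>>> apply_moves:
  rows:
    - [[0,0.06,0,0,0,0,5]]

```text
time: 25.5
tool_pos: [0.5571, 0.2356, 0.0519]
orientation: [-0.656, 0.263, -0.264, 0.656]
ft_force: [-6.4, -2.1, 27.9]
opening: 0.217
```

>>> apply_moves:
  rows:
    - [[0,0,0,0,0,0,5]]

```text
time: 25.58
tool_pos: [0.5574, 0.2357, 0.0523]
orientation: [-0.656, 0.263, -0.264, 0.656]
ft_force: [0.2, 0.4, 0.5]
opening: 0.215
```

Contact at z = 0.052, as predicted. Release and lift.

>>> apply_moves:
  rows:
    - [[0,0,0,0,0,0,26],[0,0,0,0,0,0,36],[0,0,0,0,0,0,55],[0,0,0,0,0,0,75],[0,0,0,0,0,0,80],[0,0,0,0,0,0,80]]

```text
time: 26.08
tool_pos: [0.558, 0.2358, 0.0527]
orientation: [-0.656, 0.263, -0.264, 0.657]
ft_force: [-0.0, 0.5, 0.5]
opening: 0.936
```

>>> apply_moves:
  rows:
    - [[0,-0.4,0,0,0,0,85],[0,-0.8,0,0,0,0,85],[0,-0.8,0,0,0,0,85],[0,-0.8,0,0,0,0,85],[0,-0.8,0,0,0,0,85],[0,0,0,0,0,0,85]]

```text
time: 26.58
tool_pos: [0.5546, 0.2344, 0.1987]
orientation: [0.658, -0.265, 0.262, -0.654]
ft_force: [1.6, 0.7, -0.0]
opening: 0.999
```

```bash
python3 - <<'E'
from plan import *
rack=np.load("rack.npy")
plan(T(rack,[0,-.087],.18)[0],rack[2])
rows(T(rack,[0,-.087],.18)[0],rack[2],18)
cv2.imwrite("pics/w11.png",r.grab_frame("wrist"))
E
```

```text
t 26.58 pos [0.5546 0.2344 0.1987] jaw yaw -0.764 tilt 0.38 F [ 1.6  0.7 -0. ] open 0.999 q [ 0.4   0.34 -0.11  1.13 -0.    2.73]
 turn x0.1 [ 0.06 -3.6  -0.04]  shift/40 after turn [  4.436   0.468 -12.151]  now [ 8.437  0.509 -9.803]
 turn x0.1 [ 0.05 27.81  0.08]  shift/40 after turn [-4.436  0.468 12.151]  now [ 8.437  0.509 -9.803]
[0.47,0.03,-0.54,0,-0.20,0,H],[0.46,0.03,-0.55,0,-0.20,0,H],[0.45,0.03,-0.56,0,-0.20,0,H],[0.44,0.03,-0.57,0,-0.20,0,H],[0.42,0.03,-0.58,0,-0.20,0,H],[0.41,0.03,-0.59,0,-0.20,0,H],[0.40,0.03,-0.60,0,-0.20,0,H],[0.39,0.03,-0.60,0,-0.20,0,H],[0.38,0.03,-0.61,0,-0.20,0,H],[0.36,0.03,-0.62,0,-0.20,0,H],[0.35,0.03,-0.63,0,-0.20,0,H],[0.34,0.03,-0.63,0,-0.20,0,H],[0.33,0.03,-0.64,0,-0.20,0,H],[0.31,0.03,-0.65,0,-0.20,0,H],[0.30,0.03,-0.65,0,-0.20,0,H],[0.29,0.03,-0.66,0,-0.20,0,H],[0.27,0.03,-0.66,0,-0.20,0,H],[0.26,0.03,-0.67,0,-0.20,0,H],
```

View pics/w11.png

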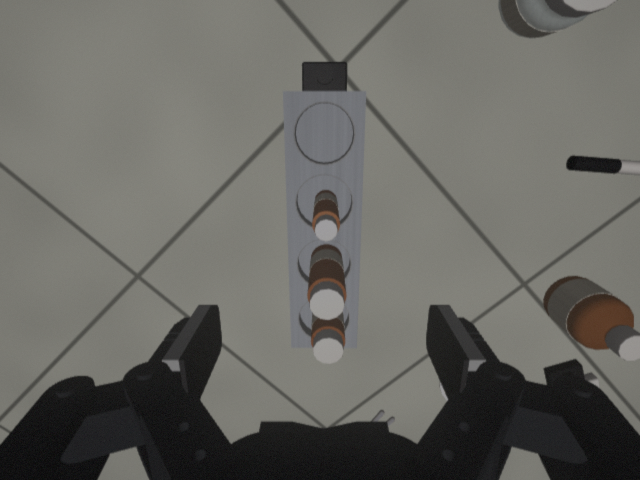

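Three vials stand in their pockets. Now the short slim one, the last.

>>> apply_moves:
  rows:
    - [[0.47,-0.02,-0.54,0,-0.2,0,85],[0.46,-0.02,-0.55,0,-0.2,0,85],[0.45,-0.02,-0.56,0,-0.2,0,85],[0.44,-0.02,-0.57,0,-0.2,0,85],[0.42,-0.02,-0.58,0,-0.2,0,85],[0.41,-0.02,-0.59,0,-0.2,0,85],[0.4,-0.02,-0.6,0,-0.2,0,85],[0.39,-0.02,-0.6,0,-0.2,0,85],[0.38,-0.02,-0.61,0,-0.2,0,85],[0.36,-0.02,-0.62,0,-0.2,0,85],[0.35,-0.02,-0.63,0,-0.2,0,85],[0.34,-0.02,-0.63,0,-0.2,0,85],[0.33,-0.02,-0.64,0,-0.2,0,85],[0.31,-0.02,-0.65,0,-0.2,0,85],[0.3,-0.02,-0.65,0,-0.2,0,85],[0.29,-0.02,-0.66,0,-0.2,0,85],[0.27,-0.02,-0.66,0,-0.2,0,85],[0.26,-0.02,-0.67,0,-0.2,0,85],[0,0,0,0,0,0,85],[0,0,0,0,0,0,85]]

```text
time: 28.3
tool_pos: [0.5209, -0.3036, 0.1891]
orientation: [0.695, -0.145, 0.122, -0.693]
ft_force: [0.6, -0.1, -0.0]
opening: 0.993
```

```bash
python3 - <<'E'
from plan import *
rack=np.load("rack.npy")
plan(T(rack,[0,-.087],.13)[0],rack[2])
E
```

```text
t 28.3 pos [ 0.5209 -0.3036  0.1891] jaw yaw -0.381 tilt 1.88 F [ 0.6 -0.1 -0. ] open 0.993 q [-0.52  0.37 -0.09  1.14 -0.01  1.43]
 turn x0.1 [ 0.1   0.22 -0.31]  shift/40 after turn [-0.07   1.478  0.551]  now [-0.011  1.473  0.566]
 turn x0.1 [ -0.49 -31.19  -0.16]  shift/40 after turn [ 0.07   1.478 -0.551]  now [-0.011  1.473  0.566]
```

>>> apply_moves:
  rows:
    - [[-0.07,0,0.55,0.1,0.22,-0.31,85],[0,0,0,0,0,0,85],[0,0.5,0,0,0,0,85],[0,0.7,0,0,0,0,85],[0,0.7,0,0,0,0,85],[0,0.5,0,0,0,0,85],[0,0.3,0,0,0,0,85],[0,0,0,0,0,0,85],[0,0,0,0,0,0,85]]

```text
time: 29.05
tool_pos: [0.524, -0.2733, 0.0721]
orientation: [-0.692, 0.142, -0.137, 0.694]
ft_force: [0.8, -0.3, -0.2]
opening: 0.996
```

```bash
python3 - <<'E'
from plan import *
rack=np.load("rack.npy")
plan(T(rack,[0,-.087],.05)[0],rack[2])
E
```

```text
t 29.05 pos [ 0.524  -0.2733  0.0721] jaw yaw -0.397 tilt 0.39 F [ 0.8 -0.3 -0.2] open 0.996 q [-0.48  0.42 -0.3   0.86  0.    1.49]
 turn x0.1 [-0.01  0.06 -0.07]  shift/40 after turn [ 0.156  0.553 -0.176]  now [ 0.159  0.552 -0.178]
 turn x0.1 [-1.100e-01 -3.136e+01  2.000e-02]  shift/40 after turn [-0.156  0.553  0.176]  now [ 0.159  0.552 -0.178]
```

>>> apply_moves:
  rows:
    - [[0.15,0,-0.17,0,0.06,-0.07,85],[0,0,0,0,0,0,85],[0,0.3,0,0,0,0,85],[0,0.3,0,0,0,0,85],[0,0,0,0,0,0,85],[0,0,0,0,0,0,85]]

```text
time: 29.55
tool_pos: [0.5301, -0.2834, 0.0496]
orientation: [0.693, -0.139, 0.144, -0.693]
ft_force: [0.6, 0.3, -0.2]
opening: 0.996
```

```bash
python3 - <<'E'
from plan import *
rack=np.load("rack.npy")
plan(T(rack,[0,-.087],.049)[0],rack[2])
cv2.imwrite("pics/w12.png",r.grab_frame("wrist"))
E
```

```text
t 29.55 pos [ 0.5301 -0.2834  0.0496] jaw yaw -0.403 tilt 0.4 F [ 0.6  0.3 -0.2] open 0.996 q [-0.49  0.45 -0.31  0.8   0.    1.48]
 turn x0.1 [-0.01  0.01  0.07]  shift/40 after turn [-0.081  0.016 -0.005]  now [-0.081  0.015 -0.005]
 turn x0.1 [ 1.100e-01 -3.141e+01  1.000e-02]  shift/40 after turn [0.081 0.016 0.005]  now [-0.081  0.015 -0.005]
```

View pics/w12.png

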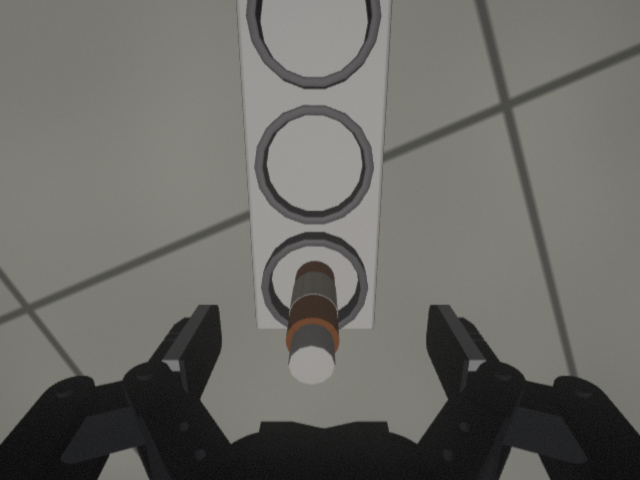

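The vial is at (313,330), slightly left of jaw centre (324). Shift −x by about 4 mm, then grip.

>>> apply_moves:
  rows:
    - [[-0.1,0.02,0,0,0,0.07,85],[0,0,0,0,0,0,85],[0,0,0,0,0,0,45],[0,0,0,0,0,0,30],[0,0,0,0,0,0,20],[0,0,0,0,0,0,10],[0,0,0,0,0,0,5],[0,0,0,0,0,0,5],[0,0,0,0,0,0,5],[0,0,0,0,0,0,5]]

```text
time: 30.43
tool_pos: [0.5265, -0.2819, 0.0501]
orientation: [-0.693, 0.141, -0.142, 0.693]
ft_force: [0.3, -0.2, -1.2]
opening: 0.213
```

>>> apply_moves:
  rows:
    - [[0,-0.2,0,0,0,0,5],[0,-0.4,0,0,0,0,5],[0,-0.7,0,0,0,0,5],[0,-0.8,0,0,0,0,5],[0,-0.8,0,0,0,0,5],[0,-0.6,0,0,0,0,5],[0,0,0,0,0,0,5]]

```text
time: 31.02
tool_pos: [0.5236, -0.2804, 0.1959]
orientation: [-0.692, 0.144, -0.139, 0.694]
ft_force: [0.3, -1.2, 0.1]
opening: 0.212
```

```bash
python3 - <<'E'
from plan import *
tray=np.load("tray.npy")
plan(T(tray,[0,.087],.19)[0],tray[2])
rows(T(tray,[0,.087],.19)[0],tray[2],18)
cv2.imwrite("pics/w13.png",r.grab_frame("wrist"))
E
```

```text
t 31.02 pos [ 0.5236 -0.2804  0.1959] jaw yaw -0.403 tilt 0.39 F [ 0.3 -1.2  0.1] open 0.212 q [-0.49  0.33 -0.13  1.12  0.    1.48]
 turn x0.1 [ 0.    3.62 -0.07]  shift/40 after turn [-8.314  0.148 11.354]  now [-3.759  0.19  13.561]
 turn x0.1 [ -0.1 -27.8  -0. ]  shift/40 after turn [  8.314   0.148 -11.354]  now [-3.759  0.19  13.561]
[-0.21,0.01,0.75,0,0.20,0,H],[-0.22,0.01,0.75,0,0.20,0,H],[-0.24,0.01,0.74,0,0.20,0,H],[-0.25,0.01,0.74,0,0.20,0,H],[-0.27,0.01,0.73,0,0.20,0,H],[-0.28,0.01,0.73,0,0.20,0,H],[-0.30,0.01,0.72,0,0.20,0,H],[-0.31,0.01,0.72,0,0.20,0,H],[-0.33,0.01,0.71,0,0.20,0,H],[-0.34,0.01,0.70,0,0.20,0,H],[-0.36,0.01,0.70,0,0.20,0,H],[-0.37,0.01,0.69,0,0.20,0,H],[-0.38,0.01,0.68,0,0.20,0,H],[-0.40,0.01,0.67,0,0.20,0,H],[-0.41,0.01,0.67,0,0.20,0,H],[-0.42,0.01,0.66,0,0.20,0,H],[-0.44,0.01,0.65,0,0.20,0,H],[-0.45,0.01,0.64,0,0.20,0,H],
```

View pics/w13.png

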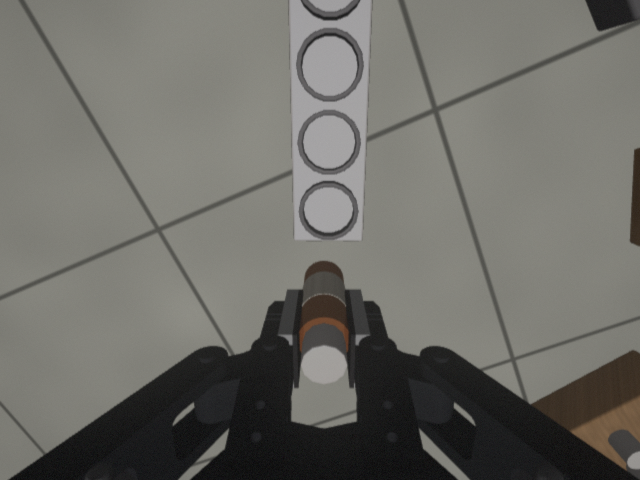

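>>> apply_moves:
  rows:
    - [[-0.21,0,0.75,0,0.2,0,5],[-0.22,0,0.75,0,0.2,0,5],[-0.24,0,0.74,0,0.2,0,5],[-0.25,0,0.74,0,0.2,0,5],[-0.27,0,0.73,0,0.2,0,5],[-0.28,0,0.73,0,0.2,0,5],[-0.3,0,0.72,0,0.2,0,5],[-0.31,0,0.72,0,0.2,0,5],[-0.33,0,0.71,0,0.2,0,5],[-0.34,0,0.7,0,0.2,0,5],[-0.36,0,0.7,0,0.2,0,5],[-0.37,0,0.69,0,0.2,0,5],[-0.38,0,0.68,0,0.2,0,5],[-0.4,0,0.67,0,0.2,0,5],[-0.41,0,0.67,0,0.2,0,5],[-0.42,0,0.66,0,0.2,0,5],[-0.44,0,0.65,0,0.2,0,5],[-0.45,0,0.64,0,0.2,0,5],[0,0,0,0,0,0,5],[0,0,0,0,0,0,5]]

```text
time: 32.73
tool_pos: [0.5932, 0.3009, 0.1736]
orientation: [0.658, -0.282, 0.26, -0.648]
ft_force: [0.7, -0.1, -0.0]
opening: 0.213
```

```bash
python3 - <<'E'
from plan import *
tray=np.load("tray.npy")
plan(T(tray,[0,.087],.08)[0],tray[2])
E
```

```text
t 32.73 pos [0.5932 0.3009 0.1736] jaw yaw -0.786 tilt 1.94 F [ 0.7 -0.1 -0. ] open 0.213 q [0.46 0.49 0.06 1.17 0.01 2.82]
 turn x0.1 [ 0.25 -0.22 -0.23]  shift/40 after turn [ 0.487  2.339 -0.34 ]  now [ 0.546  2.335 -0.27 ]
 turn x0.1 [ 0.36 31.19  0.39]  shift/40 after turn [-0.487  2.339  0.34 ]  now [ 0.546  2.335 -0.27 ]
```

>>> apply_moves:
  rows:
    - [[0.45,0,-0.33,0.25,-0.22,-0.23,5],[0,0,0,0,0,0,5],[0,0.4,0,0,0,0,5],[0,0.6,0,0,0,0,5],[0,0.6,0,0,0,0,5],[0,0.4,0,0,0,0,5],[0,0.2,0,0,0,0,5],[0,0,0,0,0,0,5],[0,0,0,0,0,0,5]]

```text
time: 33.48
tool_pos: [0.5922, 0.2707, 0.0778]
orientation: [0.658, -0.267, 0.263, -0.653]
ft_force: [0.8, 0.1, -1.4]
opening: 0.21
```

```bash
python3 - <<'E'
from plan import *
tray=np.load("tray.npy")
plan(T(tray,[0,.087],.046)[0],tray[2])
E
```

```text
t 33.48 pos [0.5922 0.2707 0.0778] jaw yaw -0.768 tilt 0.5 F [ 0.8  0.1 -1.4] open 0.21 q [ 0.43  0.52 -0.13  0.93 -0.    2.77]
 turn x0.1 [ 0.08 -0.04 -0.03]  shift/40 after turn [-0.017  0.796  0.223]  now [-0.016  0.794  0.229]
 turn x0.1 [ 0.04 31.38  0.13]  shift/40 after turn [ 0.017  0.796 -0.223]  now [-0.016  0.794  0.229]
```

>>> apply_moves:
  rows:
    - [[-0.02,0,0.22,0.08,-0.04,-0.03,5],[0,0,0,0,0,0,5],[0,0.3,0,0,0,0,5],[-0.02,0.25,-0.02,0,0,0,5],[0,0.1,0,0,0,0,5],[0,0,0,0,0,0,5],[0,0,0,0,0,0,5]]

```text
time: 34.07
tool_pos: [0.5999, 0.2794, 0.0534]
orientation: [-0.654, 0.262, -0.265, 0.658]
ft_force: [-0.1, 0.0, 0.2]
opening: 0.212
```

```bash
python3 - <<'E'
from plan import *
tray=np.load("tray.npy")
plan(T(tray,[0,.087],.046)[0],tray[2])
E
```

```text
t 34.07 pos [0.5999 0.2794 0.0534] jaw yaw -0.764 tilt 0.4 F [-0.1  0.   0.2] open 0.212 q [ 0.44  0.55 -0.15  0.87 -0.    2.77]
 turn x0.1 [-0.07  0.    0.03]  shift/40 after turn [-0.006  0.184 -0.068]  now [-0.006  0.184 -0.069]
 turn x0.1 [  0.04 -31.41   0.1 ]  shift/40 after turn [0.006 0.184 0.068]  now [-0.006  0.184 -0.069]
```

>>> apply_moves:
  rows:
    - [[-0.01,0.12,-0.08,-0.06,0,0.03,5],[0,0,0,0,0,0,5],[0,0,0,0,0,0,5]]

```text
time: 34.32
tool_pos: [0.5969, 0.2771, 0.0481]
orientation: [0.656, -0.264, 0.263, -0.656]
ft_force: [0.7, 0.2, 0.1]
opening: 0.214
```

>>> apply_moves:
  rows:
    - [[0,0.06,0,0,0,0,5]]

```text
time: 34.4
tool_pos: [0.5972, 0.2772, 0.046]
orientation: [-0.656, 0.264, -0.263, 0.656]
ft_force: [0.5, 0.1, -0.1]
opening: 0.212
```

>>> apply_moves:
  rows:
    - [[0,0,0,0,0,0,5]]

```text
time: 34.48
tool_pos: [0.5974, 0.2773, 0.0461]
orientation: [-0.656, 0.264, -0.264, 0.656]
ft_force: [-0.6, 0.9, 0.1]
opening: 0.212
```

>>> apply_moves:
  rows:
    - [[0,0.05,0,0,0,0,5]]

```text
time: 34.57
tool_pos: [0.598, 0.2776, 0.0457]
orientation: [-0.655, 0.263, -0.264, 0.657]
ft_force: [-6.6, -2.9, 24.8]
opening: 0.214
```

>>> apply_moves:
  rows:
    - [[0,0,0,0,0,0,5]]

```text
time: 34.65
tool_pos: [0.5982, 0.2778, 0.0464]
orientation: [-0.655, 0.263, -0.264, 0.657]
ft_force: [0.5, 0.6, -0.9]
opening: 0.215
```

>>> apply_moves:
  rows:
    - [[0,0,0,0,0,0,26],[0,0,0,0,0,0,36],[0,0,0,0,0,0,55],[0,0,0,0,0,0,75],[0,0,0,0,0,0,80],[0,0,0,0,0,0,80]]

```text
time: 35.15
tool_pos: [0.5985, 0.2778, 0.0463]
orientation: [-0.655, 0.263, -0.264, 0.657]
ft_force: [-0.2, 0.4, 0.2]
opening: 0.936
```

>>> apply_moves:
  rows:
    - [[0,-0.4,0,0,0,0,85],[0,-0.8,0,0,0,0,85],[0,-0.8,0,0,0,0,85],[0,-0.8,0,0,0,0,85],[0,-0.8,0,0,0,0,85],[0,-0.5,0,0,0,0,85],[0,0,0,0,0,0,85],[0,0,0,0,0,0,85]]

```text
time: 35.82
tool_pos: [0.5956, 0.2763, 0.2137]
orientation: [0.657, -0.265, 0.262, -0.655]
ft_force: [-1.4, -0.4, -0.1]
opening: 0.995
```

>>> apply_moves:
  rows:
    - [[-0.8,0,0,0,0,0,85],[-0.8,0,0,0,0,0,85],[-0.8,0,0,0,0,0,85],[-0.5,0,0,0,0,0,85],[0,0,0,0,0,0,85],[0,0,0,0,0,0,85]]

```text
time: 36.32
tool_pos: [0.5076, 0.3567, 0.206]
orientation: [0.659, -0.267, 0.262, -0.652]
ft_force: [0.8, 0.4, -0.5]
opening: 0.998
```

```bash
python3 - <<'E'
from plan import *
tray=np.load("tray.npy"); print(r.observe()["tool_pos"])
for n,e in (("top",(60,260,140,310)),("scene",(340,540,150,270))):
    im=r.grab_frame(n); cc=cam(n)
    for t,y in (("short_wide_mid",-.087),("tall_wide_mid",-.029),("tall_slim_mid",.029),("short_slim_mid",.087)):
        h=.034 if "short" in t else .044
        ds=r.place_of(t,n)[:2]
        print(n,t,"expect",proj(cc,T(tray,[0,y],.008+h)).round(1)[0],[(round(d["conf"],2),round(d["centre"][0]*640,1),round(d["centre"][1]*480,1)) for d in ds])
    th=np.linspace(0,2*np.pi,60)
    for y,h,rr in zip(yy,(.076,.096,.096,.076),(.008,.008,.013,.013)):
        cv2.polylines(im,[np.int32(proj(cc,T(tray,np.c_[rr*np.cos(th),y+rr*np.sin(th)],h))*16)],True,(0,255,0),1,shift=4)
    a,b,c0,d0=e; cv2.imwrite(f"pics/f_{n}.png",cv2.resize(im[c0:d0,a:b],None,fx=3.5,fy=3.5,interpolation=2))
E
```

```text
[0.50756881 0.35672463 0.20595024]
top short_wide_mid expect [191.8 265.5] [(0.92, 191.7, 261.9)]
top tall_wide_mid expect [164.6 238.7] [(0.95, 166.1, 235.1), (0.33, 187.5, 263.4)]
top tall_slim_mid expect [138.8 212.1] [(0.86, 139.7, 208.2)]
top short_slim_mid expect [115.1 186.9] [(0.59, 118.6, 186.4)]
scene short_wide_mid expect [388.8 203. ] [(0.74, 390.5, 202.8)]
scene tall_wide_mid expect [422.5 200.3] [(0.86, 422.0, 200.3)]
scene tall_slim_mid expect [456.  202.1] [(0.64, 460.5, 203.4)]
scene short_slim_mid expect [488.7 208.6] [(0.85, 490.3, 206.3)]
```

View pics/f_top.png

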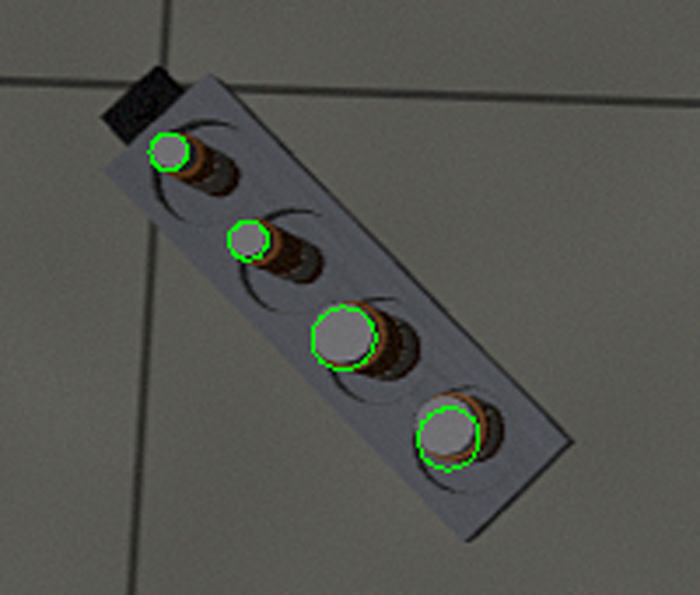

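View pics/f_scene.png

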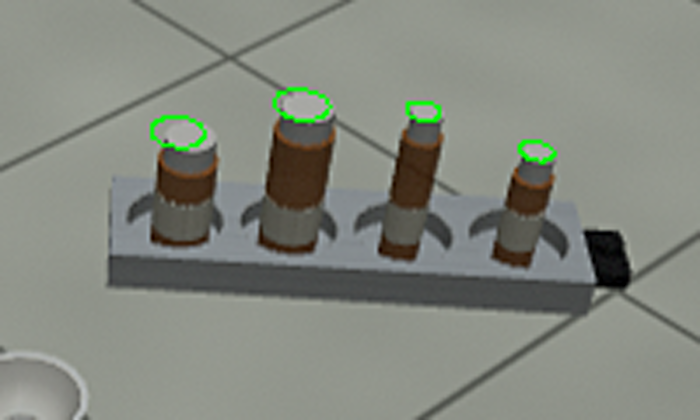

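All four caps match their expected positions at floor height. Three are within about 2 mm. The short wide one is about 5 mm toward the tab, still inside its pocket. All stand upright and the gripper is clear.

```bash
python3 - <<'E'
from station import r
print(r.finish_job())
E
```

```text
the job is handed in; nothing more can be done
None
```

I moved all four vials into the tray in reverse order and handed the job in at about 37 s of the 99 s allowed. The hand-in reports no verdict, so I don't know how it was judged.

| Vial | Rack place | Tray pocket |
|---|---|---|
| Short wide | 1 | 4 |
| Tall wide | 2 | 3 |
| Tall slim | 3 | 2 |
| Short slim | 4 | 1 |

- **Setting down:** each vial was lowered until it pressed on the pocket floor (25–44 N measured at the wrist), then released about 1 mm or less above that.
- **Last pictures:** the top and scene views show all four vials upright, with nothing touching them. Tall wide, tall slim and short slim had their caps within about 2 mm of the expected spot.
- **Where checks disagreed:**
  - The short wide vial sits about 5 mm off centre towards the tab, inside the 16 mm limit.
  - The networks' mid-points in the final pictures differed from the expected positions by up to about 4–5 px, in different directions in the two views. I put this down to calibration and detection error.
  - The top view disagreed with the scene and wrist views by about 2 mm on the rack's position. I shifted my rack estimate by 1.5 mm to allow for it.

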